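Recharge the boiler's condensate neutraliser

ROBOT

A 6-joint arm with a two-finger parallel gripper is mounted at the origin on the work surface. World frame = base frame: x ahead of the robot, y to its left, z up, the work surface at z = 0. Lengths are in m, angles in rad, forces in N, time in s.
With the tool pointing down it reaches from about 0.325 to 0.85 m from the base axis. Payload 15.5 kg.
Tool frame: the origin (TCP) lies between the finger pads; the fingertips stand ahead of it and the grasp point (between the pads) is the TCP (tip_reach is the z of the fingertips in the tool frame, in m); z points along the fingers, y is the line along which they close (so a half turn about z gives the same grasp; the last joint's range is limited). The gripper opens to 91 mm and grips with 3 to 60 N. Pads are 32 mm wide; open, the fingers measure 118 mm over their backs; the gripper's body (76 mm by 178 mm) begins 60 mm behind the grasp point.
Start: joints at [1.234, 0.494, 1.345, -0, 1.302, -0.096], TCP at [0.15, 0.607, 0.233] pointing down, gripper open.
Joint ranges: [-2.91, 2.91], [-0.82, 2.16], [0.22, 2.67], [-1.22, 4.37], [0.12, 2.79], [-3.08, 3.08]. Speed limits (rad/s): [1.89, 1.89, 2.57, 3.01, 3.01, 3.01].

INTERFACE

Orientations are given as a rotation vector (axis times angle).
In Python, from workcell import get_obs, snapshot, camera_info, sign_off, tip_reach gives the robot as it stands. The module is installed in compiled form; this text tells all that it offers.
- The arm moves only by the tool move_arm, never from a script. Its argument "commands" is a list of rows, each an object with "offset": the shift along the tool's x, y, z in cm, a list of three; "twist": the turn about the tool's z in degrees. In form: [{"offset": [dx, dy, dz], "twist": twist}, ...]. A call has 1 to 10 rows; each row is the pose to reach, as a shift and turn from the pose commanded when the call began, along the tool's axes at that moment; what a row does not reach only later rows make up. A row lasts 1/12 s, in which the tool goes at most 41.7 mm and 7.16 degrees, less where a joint would pass 70% of its speed; a pose out of reach is approached as far as the arm can. A call with a gripper value outside its range is refused whole. "claw" is the closure, from 0 (fully open) to 1 (shut), set as the call begins (left out, the last holds). The fingers move at their own pace and stop on an object; "squeeze" is the grip in N (left out, the last holds). Time passes only in rows, so rows that repeat a pose let the fingers close. It gives the time, the measured TCP pose, the force, the opening and the grip force at its end, in the units of the state.
- get_obs(): the state, without advancing time (a new reading comes with each control period).
- snapshot(name): name is "scene" or "side" or "wrist"; returns the picture (384x512x3 uint8, blue, green, red); there is no depth.
- camera_info(name): a dict with "mtx" (3x3 intrinsics, pixels), "rvec" (rotation vector, rad) and "tvec" (3), from world to camera coordinates, as OpenCV has them; the wrist camera has in their place "T_tool_cam" (4x4, takes a point from camera to tool coordinates, whose origin is the TCP and whose axes are the flange's). Camera axes: x right, y down, z forward; pixel columns grow to the right and rows downward; lengths in m; the calibration is good to about 2 mm. A picture is of the moment at which its call begins: read the wrist's pose just before it. camera_info takes no time and is no camera call.
- sign_off(): hands the job in; it is judged then, once.
The state is a dict: "t": time; "q": joint angles; "joint_vel": joint speeds; "joint_torque": joint torques, N m; "tcp_pos": TCP position; "eef_rot": TCP orientation; "wrist_force": force on the tool from outside, world axes, zero at the start; "wrist_torque": the same for the moment, N m; "opening": opening from 0.0 (shut) to 1.0 (fully open); "finger_force": force on a finger pad.
Only numpy, scipy, OpenCV 4.12 (cv2) and the standard library are available. Lean on these libraries where they do the work, as an engineer would, in place of code of your own. Each camera call takes 0.05 s, during which the arm holds its last target. There are 200 camera calls.

TASK

Recharge the boiler's condensate neutraliser: raise the lid by the black grip on its stay, prop it at its widest with the stay's end hole (the one nearest the grip) dropped over the brass peg, and let go; then stand every fresh white-and-blue cartridge upright in a compartment of its own. After that lift the stay off the peg, lower the lid fully shut with the stay folded back along it, and tighten the four orange knobs clockwise to their end stops, working crosswise: the second knob you tighten must be the one diagonally opposite the first. Leave the brown spent cartridges and everything else on the counter where they are.

Things in the scene. Friction and masses are not known exactly. Their poses are not given: they have to be found in the camera images.
- tank: grey plastic box, fixed: 220 (x) x 190 (y) x 100 (z) mm, walls and floor 6 mm, open on top under a hinged white lid (8 mm thick on the rim). Origin: centre of its underside. Box frame: x away from the robot at yaw 0, y towards the hinge, z up. The hinge line runs along x at y = +95, z = 100 mm; the shut lid reaches 195 mm from it to -y. Two pipe stubs leave the far (+x) end
- lid (a joint): lid angle in rad: 0 shut, grows as its free (-y) edge rises, at most 1.75; 0.47 kg with knobs and stay. The hinge is damped (0.4 N m s/rad): let go, the lid sinks shut slowly unless it is propped. With the stay's end hole on the peg it stands at about 1.3
- stay (a joint): angle of the stay against the lid in rad: 0 folded along the lid (a stop: raising the grip then lifts the lid too), grows as the stay swings from the lid down towards the peg; about 1.65 on the peg. Stiff pivot (0.09 N m): it stays where it is left. Pivot: x = -151, y = +50, z = 120 mm of the box frame, lid shut. Both turn about box x, so the grip's place fixes both angles
- stay_grip (a point): centre of the black round grip (a roller 22 mm across and 24 mm wide, axis along box x) at the end of the stay, 165 mm from its pivot; 26 mm clear of the lid, to grip from above, fingers closing along box x (it turns and may creep in them). The stay is a flat steel bar 22 mm wide, 4 mm thick, with three 12 mm holes at 127, 109 and 91 mm from the pivot. -y of this frame points from pivot to grip
- stay_hole (a point): centre of the end hole of the stay, 127 mm from its pivot and 38 mm from the grip
- peg_mid (a point): middle of the upright brass peg, 7 mm thick with a rounded tip 10 mm above this point; when propped the centre of the end hole lies within a few mm of this point. It stands on a steel bracket 22 mm wide at x = -151, y = -15, z = 104 mm of the box frame
- bay0 (a point): centre of the floor of the near compartment, 64 x 64 mm, open on top; the partitions rise 40 mm from the box floor, the rim is 94 mm above this point. It stands at x = -68, y = -30, z = 6 mm of the box frame
- bay1 (a point): centre of the floor of the middle compartment, 64 x 64 mm, open on top; the partitions rise 40 mm from the box floor, the rim is 94 mm above this point. It stands at x = 0, y = -30, z = 6 mm of the box frame
- bay2 (a point): centre of the floor of the far compartment, 64 x 64 mm, open on top; the partitions rise 40 mm from the box floor, the rim is 94 mm above this point. It stands at x = 68, y = -30, z = 6 mm of the box frame
- cart0: fresh cartridge, upright: white ribbed cylinder 50 mm across and 52 mm tall with two blue bands, and on top a blue neck 26 mm across and 30 mm tall to grip by; 82 mm tall in all, about 160 g. Origin: centre of its underside, z up. One to three of them are present (absent: None)
- cart1: fresh cartridge, upright: white ribbed cylinder 50 mm across and 52 mm tall with two blue bands, and on top a blue neck 26 mm across and 30 mm tall to grip by; 82 mm tall in all, about 160 g. Origin: centre of its underside, z up. One to three of them are present (absent: None)
- cart2: fresh cartridge, upright: white ribbed cylinder 50 mm across and 52 mm tall with two blue bands, and on top a blue neck 26 mm across and 30 mm tall to grip by; 82 mm tall in all, about 160 g. Origin: centre of its underside, z up. One to three of them are present (absent: None)
- knob_near_left (a joint): turn of the near left lid knob in rad: 0 slack, grows clockwise seen from above, end stop (tight) at 2.2. Orange wing grip 44 mm long, 13 mm thick, 26 mm tall on a hub 30 mm across; at 0 the wing lies along the box's x. With the lid shut its axis stands at x = -90, y = 76 mm of the box frame, the hub's top at z = 120, the wing's top at z = 145 mm. Stays where left (friction 0.06 N m)
- knob_near_right (a joint): turn of the near right lid knob in rad: 0 slack, grows clockwise seen from above, end stop (tight) at 2.2. Orange wing grip 44 mm long, 13 mm thick, 26 mm tall on a hub 30 mm across; at 0 the wing lies along the box's x. With the lid shut its axis stands at x = -90, y = -76 mm of the box frame, the hub's top at z = 120, the wing's top at z = 145 mm. Stays where left (friction 0.06 N m)
- knob_far_left (a joint): turn of the far left lid knob in rad: 0 slack, grows clockwise seen from above, end stop (tight) at 2.2. Orange wing grip 44 mm long, 13 mm thick, 26 mm tall on a hub 30 mm across; at 0 the wing lies along the box's x. With the lid shut its axis stands at x = 90, y = 76 mm of the box frame, the hub's top at z = 120, the wing's top at z = 145 mm. Stays where left (friction 0.06 N m)
- knob_far_right (a joint): turn of the far right lid knob in rad: 0 slack, grows clockwise seen from above, end stop (tight) at 2.2. Orange wing grip 44 mm long, 13 mm thick, 26 mm tall on a hub 30 mm across; at 0 the wing lies along the box's x. With the lid shut its axis stands at x = 90, y = -76 mm of the box frame, the hub's top at z = 120, the wing's top at z = 145 mm. Stays where left (friction 0.06 N m)
- spent0: spent cartridge, shaped like a fresh one but brown all over, standing in the black tray; leave alone
- spent1: another brown spent cartridge in the tray; leave alone
- jam_jar: amber jam jar, 68 mm across, 85 mm tall, bystander; origin at the centre of its underside
- tin: tin can, 74 mm across, 110 mm tall, bystander; origin at the centre of its underside
- spray: white bottle with a red cap, 64 mm across, 190 mm tall, bystander; origin at the centre of its underside
- screwdriver: screwdriver with red handle, 200 mm long, lying, bystander; origin in its middle
- spanner: spanner, 180 mm long, lying, bystander; origin in its middle
- pan: white enamel pan, 150 mm across, 75 mm tall, bystander; origin at the centre of its underside
Mind the look-alikes: they are no part of the job. Leave any pink or red look-alike of the cart2 alone.

How it is judged:
On the way, in this order (a step that is already met when the one before it is completed fails the run):
1. the lid stands propped at its widest, the stay's end hole over the peg, and the stay is let go (distance between stay_hole and peg_mid below 0.008 m and value of joint lid above 1.15 rad and contact force between the fingers and stay below 0.2 N), for 0.4 s.
2. every fresh cartridge stands upright on the floor of a compartment while the lid is still propped (((horizontal distance between cart0 and bay0 below 0.02 m and z of cart0 in the frame of bay0 below 0.008 m and angle between cart0's own z axis and vertical below 0.2 rad) or (horizontal distance between cart0 and bay1 below 0.02 m and z of cart0 in the frame of bay1 below 0.008 m and angle between cart0's own z axis and vertical below 0.2 rad) or (horizontal distance between cart0 and bay2 below 0.02 m and z of cart0 in the frame of bay2 below 0.008 m and angle between cart0's own z axis and vertical below 0.2 rad)) and ((horizontal distance between cart1 and bay0 below 0.02 m and z of cart1 in the frame of bay0 below 0.008 m and angle between cart1's own z axis and vertical below 0.2 rad) or (horizontal distance between cart1 and bay1 below 0.02 m and z of cart1 in the frame of bay1 below 0.008 m and angle between cart1's own z axis and vertical below 0.2 rad) or (horizontal distance between cart1 and bay2 below 0.02 m and z of cart1 in the frame of bay2 below 0.008 m and angle between cart1's own z axis and vertical below 0.2 rad)) and ((horizontal distance between cart2 and bay0 below 0.02 m and z of cart2 in the frame of bay0 below 0.008 m and angle between cart2's own z axis and vertical below 0.2 rad) or (horizontal distance between cart2 and bay1 below 0.02 m and z of cart2 in the frame of bay1 below 0.008 m and angle between cart2's own z axis and vertical below 0.2 rad) or (horizontal distance between cart2 and bay2 below 0.02 m and z of cart2 in the frame of bay2 below 0.008 m and angle between cart2's own z axis and vertical below 0.2 rad)) and distance between stay_hole and peg_mid below 0.008 m and value of joint lid above 1.15 rad), for 0.3 s.
3. the lid is fully shut with the stay folded back along it (value of joint lid below 0.04 rad and value of joint stay below 0.15 rad), for 0.2 s.
4. all four knobs are tightened to their end stops (value of joint each of knob_near_left, knob_near_right, knob_far_left, knob_far_right above 2.08 rad and value of joint lid below 0.04 rad), for 0.2 s.
At the end, for the whole second after the job is handed in: the lid is shut (within 0.04 rad) with the stay folded along it (within 0.15 rad), all four knobs stand within 0.12 rad of their end stops, and every fresh cartridge stands upright on the floor of a compartment, within 20 mm of its centre (all of step 4 and ((horizontal distance between cart0 and bay0 below 0.02 m and z of cart0 in the frame of bay0 below 0.008 m and angle between cart0's own z axis and vertical below 0.2 rad) or (horizontal distance between cart0 and bay1 below 0.02 m and z of cart0 in the frame of bay1 below 0.008 m and angle between cart0's own z axis and vertical below 0.2 rad) or (horizontal distance between cart0 and bay2 below 0.02 m and z of cart0 in the frame of bay2 below 0.008 m and angle between cart0's own z axis and vertical below 0.2 rad)) and ((horizontal distance between cart1 and bay0 below 0.02 m and z of cart1 in the frame of bay0 below 0.008 m and angle between cart1's own z axis and vertical below 0.2 rad) or (horizontal distance between cart1 and bay1 below 0.02 m and z of cart1 in the frame of bay1 below 0.008 m and angle between cart1's own z axis and vertical below 0.2 rad) or (horizontal distance between cart1 and bay2 below 0.02 m and z of cart1 in the frame of bay2 below 0.008 m and angle between cart1's own z axis and vertical below 0.2 rad)) and ((horizontal distance between cart2 and bay0 below 0.02 m and z of cart2 in the frame of bay0 below 0.008 m and angle between cart2's own z axis and vertical below 0.2 rad) or (horizontal distance between cart2 and bay1 below 0.02 m and z of cart2 in the frame of bay1 below 0.008 m and angle between cart2's own z axis and vertical below 0.2 rad) or (horizontal distance between cart2 and bay2 below 0.02 m and z of cart2 in the frame of bay2 below 0.008 m and angle between cart2's own z axis and vertical below 0.2 rad)) and value of joint stay below 0.15 rad); the robot touches nothing.
It fails at once if a bystander (jar, tin, spray bottle, screwdriver, spanner, pan or brown spent cartridge) is pushed more than 5 cm from its place (distance of any of jam_jar, tin, spray, screwdriver, spanner, pan, spent0, spent1 from where it was at the start of the episode above 0.05 m).
It fails at once if the knobs are not tightened crosswise: two knobs on the same side of the lid are home while both others are still slack ((value of joint each of knob_near_left, knob_near_right above 2 rad and value of joint each of knob_far_left, knob_far_right below 1.9 rad) or (value of joint each of knob_near_left, knob_near_right below 1.9 rad and value of joint each of knob_far_left, knob_far_right above 2 rad) or (value of joint each of knob_near_left, knob_far_left above 2 rad and value of joint each of knob_near_right, knob_far_right below 1.9 rad) or (value of joint each of knob_near_left, knob_far_left below 1.9 rad and value of joint each of knob_near_right, knob_far_right above 2 rad)).
It fails at once if a knob is tightened while the lid is up (value of joint lid above 0.15 rad and value of joint any of knob_near_left, knob_near_right, knob_far_left, knob_far_right above 1.6 rad).
Of cart0, cart1, cart2 only 1 to 3 are there at a start; the rules pass over those that are not, and their reading is None.
At some moment in a run one of cart0, cart1, cart2 may be knocked a few centimetres aside while the robot is not near it.
Once in a run the grip may slacken for a moment while it holds something.
It also fails if it takes over 210 s, if anything falls off the work surface, if the arm or the gripper's body presses on something with over 40 N, if the wrist force passes 120 N, or if a joint passes its speed limit or range.

## Working session

There is one attempt and no reset: what is moved stays moved. The work goes in short steps, Python scripts to look and compute and a tool call to move; the robot and the scene stay as the last step left them, time stands still between calls to the robot, and variables do not carry over. Pictures are saved under pics/ and viewed, at most 14 in all, crops included, and the job is handed in when it is done.

Besides the shell and the picture viewer there is one more tool, called after "Emit:" in YAML: its name, and indented under it one key for each argument. move_arm: Moves the arm, as the interface text tells. Its arguments: {"type":"object","properties":{"commands":{"type":"array","items":{"type":"object","properties":{"offset":{"type":"array","items":{"type":"number"}},"twist":{"type":"number"}}}},"claw":{"type":"number"},"squeeze":{"type":"number"}},"required":["commands"]}

```bash
mkdir -p pics; python3 - <<'E'
from workcell import *
import cv2,numpy as np
np.set_printoptions(precision=4,suppress=True)
o=get_obs();print({k:np.round(v,4) for k,v in o.items()});print(tip_reach)
for n in ("scene","side","wrist"):
    im=snapshot(n);cv2.imwrite(f"pics/{n}0.png",im if n=="wrist" else cv2.resize(im,(800,600),interpolation=cv2.INTER_CUBIC));print(n,camera_info(n))
E
```

```text
{'t': np.float64(0.0), 'q': array([ 1.2335,  0.4942,  1.3461, -0.    ,  1.3025, -0.0955]), 'joint_vel': array([ 0.0009, -0.    ,  0.0012, -0.0012,  0.0005, -0.0023]), 'joint_torque': array([ -0.0013, -87.8841, -38.1844,   0.0706,   0.0535,  -0.0001]), 'tcp_pos': array([0.1495, 0.6065, 0.2324]), 'eef_rot': array([-0.3788, -3.1184,  0.0018]), 'wrist_force': array([-0.2398,  0.2966,  0.1804]), 'wrist_torque': array([-0.0581, -0.0301, -0.0124]), 'finger_force': np.float64(0.0), 'opening': np.float64(0.9948)}
0.019
scene {'mtx': array([[396.6781,   0.    , 249.8976],
       [  0.    , 396.6781, 192.9904],
       [  0.    ,   0.    ,   1.    ]]), 'rvec': array([ 1.4758,  2.3574, -0.6651]), 'tvec': array([ 0.1193, -0.385 ,  1.5384])}
side {'mtx': array([[402.7313,   0.    , 256.5539],
       [  0.    , 402.7313, 199.451 ],
       [  0.    ,   0.    ,   1.    ]]), 'rvec': array([ 2.2935, -0.2433,  0.1278]), 'tvec': array([-0.4528,  0.2014,  1.436 ])}
wrist {'mtx': array([[317.0366,   0.    , 250.3321],
       [  0.    , 317.0366, 187.987 ],
       [  0.    ,   0.    ,   1.    ]]), 'T_tool_cam': array([[-0.0005, -0.9618, -0.2737,  0.0782],
       [ 1.    , -0.0002, -0.0015, -0.0006],
       [ 0.0014, -0.2737,  0.9618, -0.1522],
       [ 0.    ,  0.    ,  0.    ,  1.    ]])}
```

View pics/scene0.png

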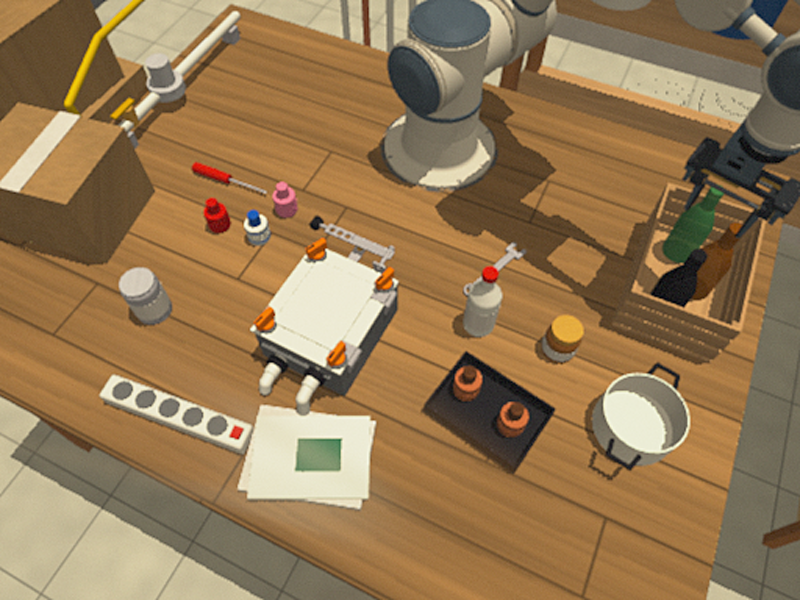

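View pics/side0.png

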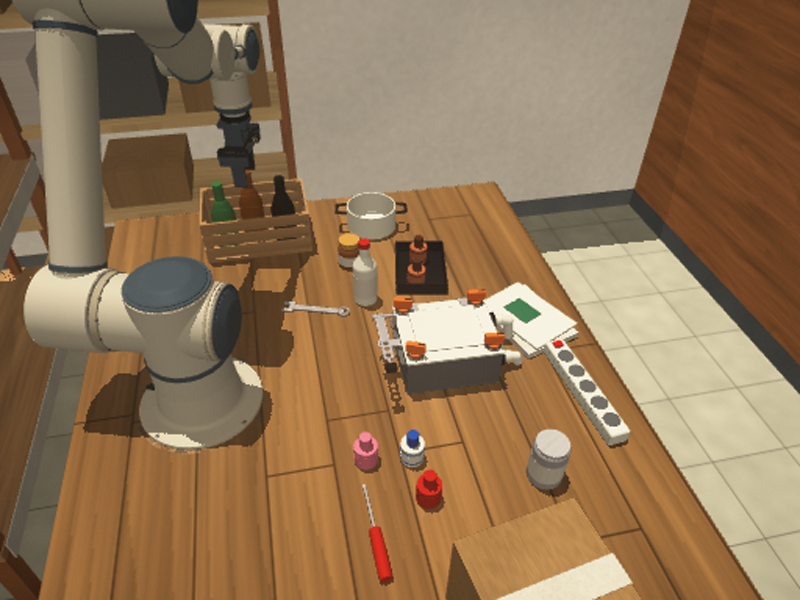

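Candidates for the fresh cartridge, as scene/side pixels in the 800x600 views:
- White and blue: (256,228) / (412,448). This one matches the description.
- Pink: (285,198) / (367,450). Look-alike.
- Red: (216,215) / (430,490). Look-alike.
- Two brown ones in the tray. Spent.

Only one fresh cartridge is visible. Next I'll take an enlarged crop to check it and read the tank pixels.

```bash
python3 - <<'E'
import cv2,numpy as np
f=lambda n,x,y,w,h,s:cv2.resize(cv2.resize(cv2.imread(f"pics/{n}0.png"),(512,384),interpolation=cv2.INTER_AREA)[y:y+h,x:x+w],None,fx=s,fy=s,interpolation=cv2.INTER_CUBIC)
a=f("scene",157,115,100,150,4);b=f("side",237,170,100,150,4)
m=np.hstack([a,b])
for k in range(0,800,100): cv2.line(m,(k,0),(k,6),(255,0,255),1)
for k in range(0,600,100): cv2.line(m,(0,k),(6,k),(255,0,255),1);cv2.line(m,(400,k),(406,k),(255,0,255),1)
cv2.imwrite("pics/crop1.png",m)
E
```

```text
(no output)
```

View pics/crop1.png

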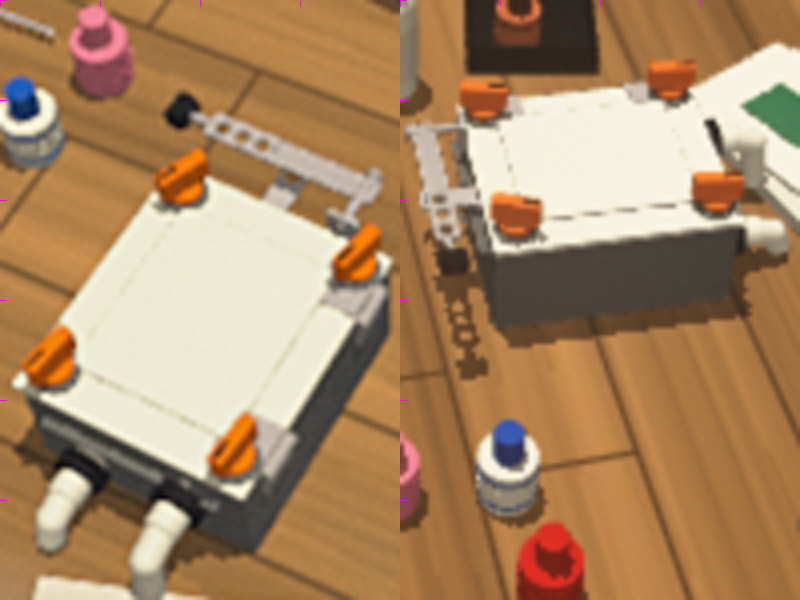

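The crop shows the fresh white-and-blue cartridge at (20,95) in the scene half and (508,470) in the side half, so the choice holds. The grip is at (183,110) / (453,259), and all four knobs are visible. Next I'll fit the tank pose.

```bash
cat > h.py <<'E'
from workcell import *
import cv2,numpy as np
from scipy.optimize import least_squares
from scipy.spatial.transform import Rotation as R
np.set_printoptions(precision=4,suppress=True)
def proj(n,P):
    c=camera_info(n);return cv2.projectPoints(np.atleast_2d(np.float64(P)),c["rvec"],c["tvec"],c["mtx"],None)[0][:,0]
def tri(ps):  # ps {cam:(u,v)}
    f=lambda X:np.concatenate([proj(n,X)[0]-uv for n,uv in ps.items()])
    s=least_squares(f,[.6,-.1,.1]);return s.x,np.abs(s.fun).max()
def box(p,P): # p=(x,y,yaw)
    c,s=np.cos(p[2]),np.sin(p[2]);P=np.atleast_2d(np.float64(P))
    return np.c_[p[0]+c*P[:,0]-s*P[:,1],p[1]+s*P[:,0]+c*P[:,1],P[:,2]]
def tool(o,W): # world point -> tool offset cm
    return R.from_rotvec(o["eef_rot"]).inv().apply(np.atleast_2d(W)-o["tcp_pos"])*100
E
python3 - <<'E'
from h import *
S=lambda u,v:np.array([157+(u+.5)/4-.5,115+(v+.5)/4-.5])
D=lambda u,v:np.array([237+(u-400+.5)/4-.5,170+(v+.5)/4-.5])
K=[[-.09,-.076,.134],[-.09,.076,.134],[.09,-.076,.134],[.09,.076,.134]]
s=np.array([S(183,177),S(358,250),S(50,353),S(235,443)]);d=np.array([D(516,208),D(485,95),D(718,185),D(671,77)])
f=lambda p:np.r_[(proj("scene",box(p,K))-s).ravel(),(proj("side",box(p,K))-d).ravel()]
r=least_squares(f,[.6,-.1,0]);print(r.x,r.fun)
p=r.x
print("grip",tri({"scene":S(183,110),"side":D(453,259)}),"pred",box(p,[-.151,-.115,.12]))
print("neck",tri({"scene":S(22,98),"side":D(509,445)}))
print("body",tri({"scene":S(33,128),"side":D(508,478)}))
for n in("scene","side"):
  inv=S if n=="scene" else D
# check box corners
C=[[a,b,z] for a in(-.11,.11) for b in(-.1,.095) for z in (0,.108)]
for n,o,off in(("scene",(157,115),0),("side",(237,170),400)):
  print(n,np.round((proj(n,box(p,C))-o)*4+[off,0]))
E
```

```text
[ 0.5732  0.0129 -0.036 ] [-0.1416 -0.8643 -0.2091  0.2209 -0.0115  0.2319 -0.4481  0.0759 -0.0114
  0.0817 -0.3252 -0.3117 -0.1342 -0.2535  0.0164 -0.9668]
grip (array([ 0.4182, -0.0959,  0.1216]), np.float64(0.10313368897948294)) pred [[ 0.4182 -0.0966  0.12  ]]
neck (array([ 0.4309, -0.2521,  0.0667]), np.float64(0.03201844403645282))
body (array([ 0.4301, -0.2523,  0.0238]), np.float64(0.3304682812604369))
scene [[186. 239.]
 [172. 162.]
 [390. 331.]
 [391. 259.]
 [ 39. 445.]
 [ 12. 378.]
 [254. 553.]
 [244. 493.]]
side [[494. 333.]
 [496. 251.]
 [457. 184.]
 [457. 102.]
 [728. 302.]
 [742. 220.]
 [671. 159.]
 [682.  77.]]
```

```bash
cat >> h.py <<'E'
TP=np.array([.5732,.0129,-.036])
def chain(th,ps,r=.165): # box-frame point of stay at r from pivot
    a=th-ps;o=.045*np.cos(th)-.020*np.sin(th)+r*np.cos(a);z=.045*np.sin(th)+.020*np.cos(th)+r*np.sin(a)
    return np.array([-.151,.095-o,.1+z])
def plan(*tg): # (world xyz, yaw of tool y)
    o=get_obs();Rm=R.from_rotvec(o["eef_rot"]).as_matrix();y0=np.arctan2(Rm[1,1],Rm[0,1])
    print("tcp",o["tcp_pos"],"yaw",y0,"q6",o["q"][5],"F",o["wrist_force"],"open",o["opening"])
    for W,yw in tg: print(W,tool(o,W)[0].round(2),"twist",round(np.degrees(y0-yw),1))
E
python3 - <<'E'
from h import *
g=box(TP,chain(0,0))[0]
plan(([.30,.25,.32],.6),(g+[0,0,.10],TP[2]),(g,TP[2]))
E
```

```text
tcp [0.1495 0.6066 0.2325] yaw 1.3290023157674218 q6 -0.09551252050301035 F [-0.1336 -0.1028  0.0545] open 1.0011919312335054
[0.3, 0.25, 0.32] [-23.14 -31.02  -8.73] twist 41.8
[ 0.4182 -0.0966  0.22  ] [-42.92 -61.84   1.3 ] twist 78.2
[ 0.4182 -0.0966  0.12  ] [-42.92 -61.83  11.3 ] twist 78.2
```

Emit:
move_arm:
  commands:
    - {"offset":[0,0,-4],"twist":0}
    - {"offset":[0,0,-8.5],"twist":0}
    - {"offset":[-23,-31,-8.7],"twist":42}
    - {"offset":[-23,-31,-8.7],"twist":42}
    - {"offset":[-23,-31,-8.7],"twist":42}
    - {"offset":[-23,-31,-8.7],"twist":42}
    - {"offset":[-23,-31,-8.7],"twist":42}
    - {"offset":[-23,-31,-8.7],"twist":42}
    - {"offset":[-23,-31,-8.7],"twist":42}
    - {"offset":[-23,-31,-8.7],"twist":42}
  claw: 0.56
  squeeze: 15

```text
t: 0.98
tcp_pos: [0.2784, 0.2975, 0.3192]
eef_rot: [1.472, 2.775, 0.0]
wrist_force: [1.3, -0.1, 1.3]
opening: 0.441
finger_force: 0.0
```

```bash
python3 - <<'E'
from h import *
g=box(TP,chain(0,0))[0]
plan((g+[0,0,.10],TP[2]))
E
```

```text
tcp [0.2784 0.2975 0.3192] yaw 0.5955901812798899 q6 0.07627636344057771 F [ 1.3177 -0.0575  1.2772] open 0.4410611782572088
[ 0.4182 -0.0966  0.22  ] [-40.47 -10.54   9.92] twist 36.2
```

Emit:
move_arm:
  commands:
    - {"offset":[-40.5,-10.5,0],"twist":36.2}
    - {"offset":[-40.5,-10.5,0],"twist":36.2}
    - {"offset":[-40.5,-10.5,0],"twist":36.2}
    - {"offset":[-40.5,-10.5,0],"twist":36.2}
    - {"offset":[-40.5,-10.5,0],"twist":36.2}
    - {"offset":[-40.5,-10.5,5],"twist":36.2}
    - {"offset":[-40.5,-10.5,9.9],"twist":36.2}
    - {"offset":[-40.5,-10.5,9.9],"twist":36.2}
    - {"offset":[-40.5,-10.5,9.9],"twist":36.2}
    - {"offset":[-40.5,-10.5,9.9],"twist":36.2}

```text
t: 1.82
tcp_pos: [0.4102, -0.0725, 0.2327]
eef_rot: [2.261, 2.18, 0.0]
wrist_force: [1.8, 1.1, 0.9]
opening: 0.438
finger_force: 0.0
```

```bash
python3 - <<'E'
from h import *
g=box(TP,chain(0,0))[0]
plan((g+[0,0,.10],TP[2]),(g,TP[2]))
E
```

```text
tcp [ 0.4102 -0.0725  0.2327] yaw -0.036340135625821855 q6 -0.28217439162767943 F [1.7871 1.062  0.8563] open 0.43770674892151457
[ 0.4182 -0.0966  0.22  ] [-2.38  0.88  1.27] twist -0.0
[ 0.4182 -0.0966  0.12  ] [-2.38  0.87 11.27] twist -0.0
```

Emit:
move_arm:
  commands:
    - {"offset":[-2.4,0.9,1.3],"twist":0}
    - {"offset":[-2.4,0.9,1.3],"twist":0}
    - {"offset":[-2.4,0.9,1.3],"twist":0}
    - {"offset":[-2.4,0.9,1.3],"twist":0}

```text
t: 2.15
tcp_pos: [0.418, -0.0944, 0.2205]
eef_rot: [-2.261, -2.18, 0.0]
wrist_force: [-0.5, 0.6, 0.3]
opening: 0.442
finger_force: 0.0
```

```bash
python3 - <<'E'
from h import *
g=box(TP,chain(0,0))[0]
plan((g,TP[2]))
im=snapshot("wrist");cv2.imwrite("pics/w1.png",cv2.resize(im,(800,600),interpolation=cv2.INTER_CUBIC))
o=get_obs();c=camera_info("wrist");T=np.eye(4);T[:3,:3]=R.from_rotvec(o["eef_rot"]).as_matrix();T[:3,3]=o["tcp_pos"];M=np.linalg.inv(T@c["T_tool_cam"])
for n,P in (("grip",chain(0,0)),("hole",chain(0,0,.127)),("peg",[-.151,-.015,.114]),("nr",[-.09,-.076,.145]),("nl",[-.09,.076,.145])):
    X=M@np.r_[box(TP,P)[0],1];u=c["mtx"]@X[:3];print(n,(u[:2]/u[2]*1.5625).round(1))
E
```

```text
tcp [ 0.418  -0.0944  0.2205] yaw -0.03625775109334375 q6 -0.32554657650132557 F [-0.5354  0.5637  0.3227] open 0.44183960485322094
[ 0.4182 -0.0966  0.12  ] [-0.22  0.03 10.05] twist -0.0
grip [393.3 306.7]
hole [393.4 236.1]
peg [393.5 108.8]
nr [524.8 242.8]
nl [ 554.5 -152.4]
```

View pics/w1.png

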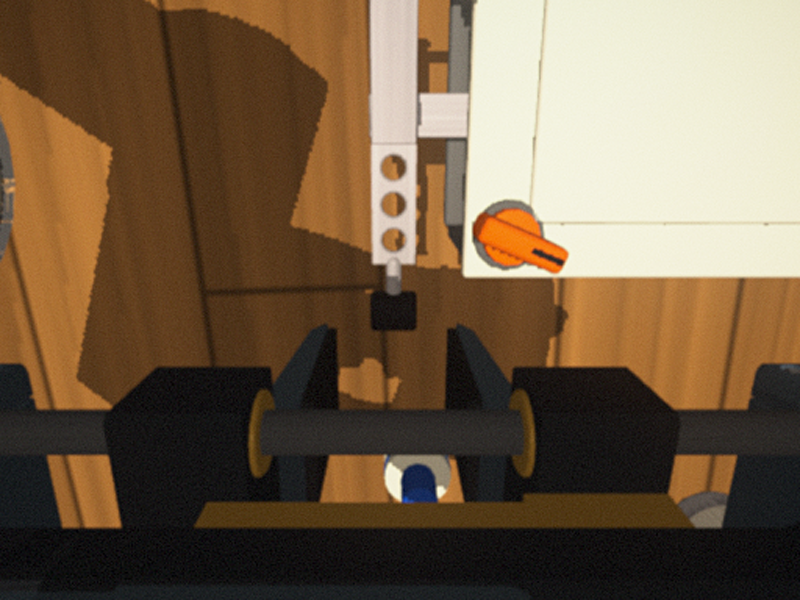

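The wrist view shows the roller at (393,311) between the open fingers and the end hole at (393,240). Both match the prediction. The near-right knob's wing is already turned by about 20-25°. I'll descend and close on the roller.

Emit:
move_arm:
  commands:
    - {"offset":[-0.1,0,4],"twist":0}
    - {"offset":[-0.1,0,7],"twist":0}
    - {"offset":[-0.1,0,10],"twist":0}
    - {"offset":[-0.1,0,10],"twist":0}
    - {"offset":[-0.1,0,10],"twist":0}
    - {"offset":[-0.1,0,10],"twist":0}

```text
t: 2.7
tcp_pos: [0.419, -0.0955, 0.122]
eef_rot: [2.259, 2.181, 0.001]
wrist_force: [-0.0, 0.4, 0.4]
opening: 0.438
finger_force: 0.0
```

```bash
python3 - <<'E'
from h import *
g=box(TP,chain(0,0))[0]
plan((g,TP[2]))
E
```

```text
tcp [ 0.419  -0.0955  0.122 ] yaw -0.03493022216957261 q6 -0.3282842769742096 F [-0.0466  0.3949  0.4295] open 0.4379213638482309
[ 0.4182 -0.0966  0.12  ] [-0.12 -0.08  0.2 ] twist 0.1
```

Emit:
move_arm:
  commands:
    - {"offset":[-0.1,-0.1,0.1],"twist":0}
    - {"offset":[-0.1,-0.1,0.1],"twist":0}
    - {"offset":[-0.1,-0.1,0.1],"twist":0}
    - {"offset":[-0.1,-0.1,0.1],"twist":0}
    - {"offset":[-0.1,-0.1,0.1],"twist":0}
    - {"offset":[-0.1,-0.1,0.1],"twist":0}
  claw: 1
  squeeze: 30

```text
t: 3.2
tcp_pos: [0.4185, -0.097, 0.1204]
eef_rot: [2.259, 2.179, 0.003]
wrist_force: [4.9, 2.4, 0.7]
opening: 0.259
finger_force: 30.0
```

```bash
python3 - <<'E'
from h import *
P=[(th,0) for th in (.2,.4,.6,.8,1.0,1.2,1.35)]
plan(*[(box(TP,chain(*p))[0],TP[2]) for p in P])
print(get_obs()["finger_force"])
# peg approach: solve th,ps for hole at (y,z) box
for y,z in ((-.015,.145),(-.015,.130),(-.015,.120),(-.015,.112),(-.015,.104),(-.015,.100)):
    s=least_squares(lambda p:chain(p[0],p[1],.127)[1:]*100-[y*100,z*100],[1.4,1.6]);print(y,z,s.x,chain(*s.x))
E
```

```text
tcp [ 0.4185 -0.097   0.1204] yaw -0.036081040090754905 q6 -0.33149994025973945 F [4.8752 2.3556 0.6548] open 0.259130709298194
[ 0.4185 -0.0884  0.1613] [ 0.85 -0.03 -4.1 ] twist -0.0
[ 0.419  -0.0722  0.2002] [ 2.47 -0.01 -7.98] twist -0.0
[ 0.4199 -0.0486  0.2351] [  4.83  -0.   -11.47] twist -0.0
[ 0.421  -0.0186  0.2646] [  7.84   0.   -14.43] twist -0.0
[0.4222 0.0167 0.2875] [ 11.37   0.01 -16.72] twist -0.0
[0.4236 0.0559 0.303 ] [ 15.28   0.02 -18.27] twist -0.0
[0.4248 0.0868 0.3093] [ 18.38   0.02 -18.9 ] twist -0.0
29.999966025352478
-0.015 0.145 [1.5049 1.5145] [-0.151  -0.053   0.1446]
-0.015 0.13 [1.4816 1.6127] [-0.151  -0.0527  0.125 ]
-0.015 0.12 [1.442  1.6578] [-0.151  -0.0521  0.1119]
-0.015 0.112 [1.3956 1.6813] [-0.151  -0.0515  0.1013]
-0.015 0.104 [1.3359 1.6932] [-0.151  -0.0506  0.0907]
-0.015 0.1 [1.3012 1.6947] [-0.151  -0.0501  0.0854]
```

Emit:
move_arm:
  commands:
    - {"offset":[0.3,0,-2.1],"twist":0}
    - {"offset":[0.9,0,-4.1],"twist":0}
    - {"offset":[1.5,0,-6.1],"twist":0}
    - {"offset":[2.5,0,-8],"twist":0}
    - {"offset":[3.5,0,-9.8],"twist":0}
    - {"offset":[4.8,0,-11.5],"twist":0}
    - {"offset":[6.2,0,-13.1],"twist":0}
    - {"offset":[7.8,0,-14.4],"twist":0}
    - {"offset":[9.5,0,-15.7],"twist":0}
    - {"offset":[11.4,0,-16.7],"twist":0}

```text
t: 4.03
tcp_pos: [0.4227, 0.0166, 0.289]
eef_rot: [2.258, 2.177, 0.002]
wrist_force: [2.6, -11.8, 9.0]
opening: 0.262
finger_force: 30.0
```

```bash
cat >> h.py <<'E'
def inv(r=.165): # lid, stay from TCP as grip
    b=np.array(get_obs()["tcp_pos"])-[TP[0],TP[1],0];c,s=np.cos(TP[2]),np.sin(TP[2])
    B=np.array([c*b[0]+s*b[1],-s*b[0]+c*b[1],b[2]])
    q=least_squares(lambda p:(chain(*p)-B)[1:]*100,[1.2,.5]);print("box",B,"lid,stay",q.x,"res",q.fun,"ff",get_obs()["finger_force"])
E
python3 - <<'E'
from h import *
inv()
P=[(1.1,0),(1.2,0),(1.3,.05),(1.4,.1),(1.45,.2),(1.45,.35),(1.45,.5),(1.45,.65),(1.45,.8),(1.45,.95),(1.46,1.1),(1.47,1.25),(1.49,1.4),(1.5049,1.5145)]
plan(*[(box(TP,chain(*p))[0],TP[2]) for p in P])
E
```

```text
box [-0.1506 -0.0018  0.289 ] lid,stay [ 0.9249 -0.1002] res [-0.  0.] ff 30.000626742839813
tcp [0.4227 0.0166 0.289 ] yaw -0.03633008365301168 q6 -0.06318751232488926 F [  2.6317 -11.8448   8.9776] open 0.26192975306147187
[0.4229 0.0359 0.2962] [ 1.93 -0.04 -0.73] twist -0.0
[0.4236 0.0559 0.303 ] [ 3.93 -0.04 -1.41] twist -0.0
[0.4241 0.0685 0.3053] [ 5.19 -0.04 -1.64] twist -0.0
[0.4246 0.0812 0.3067] [ 6.46 -0.04 -1.79] twist -0.0
[0.4244 0.0757 0.3037] [ 5.91 -0.04 -1.48] twist -0.0
[0.4235 0.0529 0.2941] [ 3.63 -0.04 -0.52] twist -0.0
[0.4228 0.0318 0.2813] [ 1.52 -0.05  0.77] twist -0.0
[0.4221 0.0128 0.2654] [-0.37 -0.05  2.36] twist -0.0
[ 0.4215 -0.0036  0.2469] [-2.   -0.06  4.21] twist -0.0
[ 0.421  -0.017   0.2262] [-3.34 -0.07  6.29] twist -0.0
[ 0.4207 -0.0262  0.2051] [-4.25 -0.08  8.41] twist -0.0
[ 0.4205 -0.0323  0.1828] [-4.86 -0.09 10.63] twist -0.0
[ 0.4204 -0.0347  0.1613] [-5.09 -0.1  12.78] twist -0.0
[ 0.4204 -0.0346  0.1446] [-5.08 -0.11 14.45] twist -0.0
```

Emit:
move_arm:
  commands:
    - {"offset":[1.9,0,-0.7],"twist":0}
    - {"offset":[3.8,0,-1.4],"twist":0}
    - {"offset":[5.2,0,-1.6],"twist":0}
    - {"offset":[6.4,0,-1.7],"twist":0}
    - {"offset":[5.9,0,-1.5],"twist":0}
    - {"offset":[4.7,0,-1.0],"twist":0}
    - {"offset":[3.6,0,-0.5],"twist":0}
    - {"offset":[1.5,0,0.8],"twist":0}
    - {"offset":[-0.4,0,2.4],"twist":0}
    - {"offset":[-2.0,0,4.2],"twist":0}

```text
t: 4.87
tcp_pos: [0.4218, -0.0039, 0.2454]
eef_rot: [2.258, 2.179, 0.004]
wrist_force: [6.6, 2.1, 0.9]
opening: 0.261
finger_force: 30.0
```

```bash
python3 - <<'E'
from h import *
inv()
P=[(1.45,.95),(1.46,1.1),(1.47,1.25),(1.49,1.4),(1.5049,1.5145)]
plan(*[(box(TP,chain(*p))[0],TP[2]) for p in P])
E
```

```text
box [-0.1507 -0.0223  0.2454] lid,stay [1.4635 0.8234] res [ 0. -0.] ff 30.001320540905
tcp [ 0.4218 -0.0039  0.2454] yaw -0.035798434742318114 q6 -0.11529713381173609 F [6.5513 2.0939 0.9117] open 0.2611892233911149
[ 0.421  -0.017   0.2262] [-1.31 -0.04  1.92] twist 0.0
[ 0.4207 -0.0262  0.2051] [-2.22 -0.05  4.04] twist 0.0
[ 0.4205 -0.0323  0.1828] [-2.83 -0.06  6.26] twist 0.0
[ 0.4204 -0.0347  0.1613] [-3.07 -0.07  8.41] twist 0.0
[ 0.4204 -0.0346  0.1446] [-3.07 -0.08 10.08] twist 0.0
```

Emit:
move_arm:
  commands:
    - {"offset":[-0.7,0,1],"twist":0}
    - {"offset":[-1.3,0,1.9],"twist":0}
    - {"offset":[-1.8,0,3],"twist":0}
    - {"offset":[-2.2,0,4],"twist":0}
    - {"offset":[-2.8,0,6.2],"twist":0}
    - {"offset":[-3.0,0,7.3],"twist":0}
    - {"offset":[-3.1,0,8.4],"twist":0}
    - {"offset":[-3.1,0,9.3],"twist":0}
    - {"offset":[-3.1,0,9.3],"twist":0}
    - {"offset":[-3.1,0,9.3],"twist":0}

```text
t: 5.7
tcp_pos: [0.4208, -0.0342, 0.152]
eef_rot: [2.26, 2.179, 0.002]
wrist_force: [5.0, -0.2, 0.5]
opening: 0.26
finger_force: 30.0
```

```bash
python3 - <<'E'
from h import *
inv()
for y,z in ((-.015,.130),(-.015,.120),(-.015,.112),(-.015,.104)):
    s=least_squares(lambda p:chain(p[0],p[1],.127)[1:]*100-[y*100,z*100],[1.4,1.6]);plan((box(TP,chain(*s.x))[0],TP[2]))
a=snapshot("scene");b=snapshot("side");w=snapshot("wrist")
G=box(TP,[[-.151,-.015,.104],[-.151,-.015,.114]])
print(proj("scene",G),proj("side",G))
f=lambda im,n,s,W,H:cv2.resize((lambda c:im[int(c[1])-H//2:int(c[1])+H//2,int(c[0])-W//2:int(c[0])+W//2])(proj(n,G)[0]),None,fx=s,fy=s,interpolation=cv2.INTER_CUBIC)
cv2.imwrite("pics/prop1.png",np.vstack([np.hstack([f(a,"scene",5,80,60),f(b,"side",5,80,60)]),np.hstack([cv2.resize(w[:300],(400,300)),np.zeros((300,400,3),np.uint8)])]))
E
```

```text
box [-0.1506 -0.0525  0.152 ] lid,stay [1.5131 1.4775] res [0. 0.] ff 29.999936521053314
tcp [ 0.4208 -0.0342  0.152 ] yaw -0.03623260557554788 q6 -0.1864907117763677 F [ 5.0424 -0.2294  0.4883] open 0.26027439322181256
[ 0.4204 -0.0343  0.125 ] [-0.01 -0.05  2.69] twist -0.0
tcp [ 0.4208 -0.0342  0.152 ] yaw -0.03623260557554788 q6 -0.1864907117763677 F [ 5.0424 -0.2294  0.4883] open 0.26027439322181256
[ 0.4204 -0.0337  0.1119] [ 0.04 -0.05  4.01] twist -0.0
tcp [ 0.4208 -0.0342  0.152 ] yaw -0.03623260557554788 q6 -0.1864907117763677 F [ 5.0424 -0.2294  0.4883] open 0.26027439322181256
[ 0.4204 -0.0331  0.1013] [ 0.11 -0.05  5.07] twist -0.0
tcp [ 0.4208 -0.0342  0.152 ] yaw -0.03623260557554788 q6 -0.1864907117763677 F [ 5.0424 -0.2294  0.4883] open 0.26027439322181256
[ 0.4205 -0.0322  0.0907] [ 0.19 -0.06  6.12] twist -0.0
[[229.8833 157.1262]
 [229.7269 155.2237]] [[245.2813 217.7187]
 [245.2683 215.7153]]
```

View pics/prop1.png

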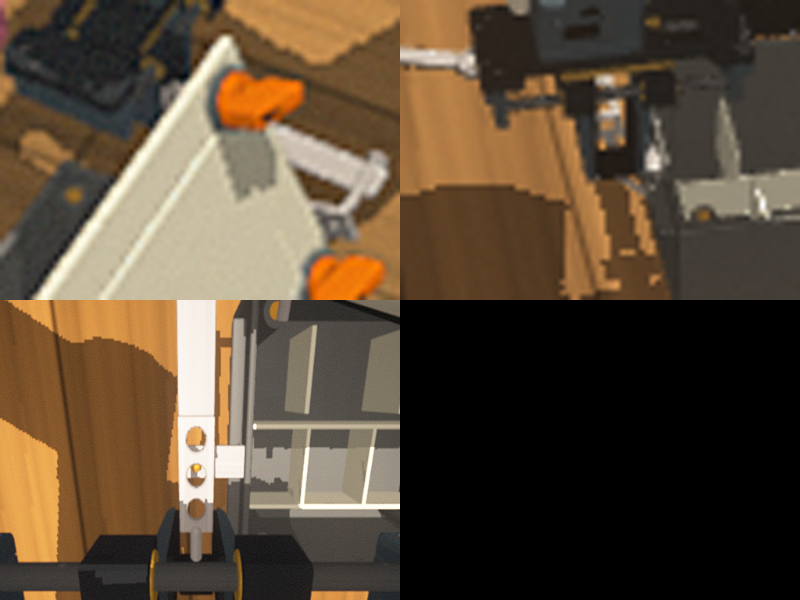

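```bash
cat >> h.py <<'E'
def wproj(P,o=None):
    o=o or get_obs();c=camera_info("wrist");T=np.eye(4);T[:3,:3]=R.from_rotvec(o["eef_rot"]).as_matrix();T[:3,3]=o["tcp_pos"];M=np.linalg.inv(T@c["T_tool_cam"])
    X=(M@np.c_[np.atleast_2d(P),np.ones(len(np.atleast_2d(P)))].T)[:3];u=c["mtx"]@X;return (u[:2]/u[2]).T
E
python3 - <<'E'
from h import *
inv()
q=least_squares(lambda p:(chain(*p)-[0,-.0525,.152])[1:]*100,[1.2,.5]).x
print(wproj(box(TP,[chain(*q,.127),chain(*q,.109),chain(*q,.091),[-.151,-.015,.114],[-.151,-.015,.104],[-.151,-.020,.114]])))
E
```

```text
box [-0.1506 -0.0524  0.1523] lid,stay [1.5145 1.4768] res [0. 0.] ff 29.999965131282806
[[251.3706 178.5893]
 [251.3723 142.4273]
 [251.3742 104.1738]
 [251.0348 164.5445]
 [250.9634 161.359 ]
 [251.0352 172.5102]]
```

The wrist view shows the peg through the middle hole at about (252,167) native. The holes sit about 30 px from where I predicted, so I need a closer crop to see whether the roller crept.

```bash
python3 - <<'E'
from h import *
w=snapshot("wrist");cv2.imwrite("pics/w2.png",cv2.resize(w[90:290,170:340],None,fx=3,fy=3,interpolation=cv2.INTER_CUBIC));inv()
E
```

```text
box [-0.1506 -0.0524  0.1523] lid,stay [1.515  1.4772] res [-0.  0.] ff 30.000111758708954
```

View pics/w2.png

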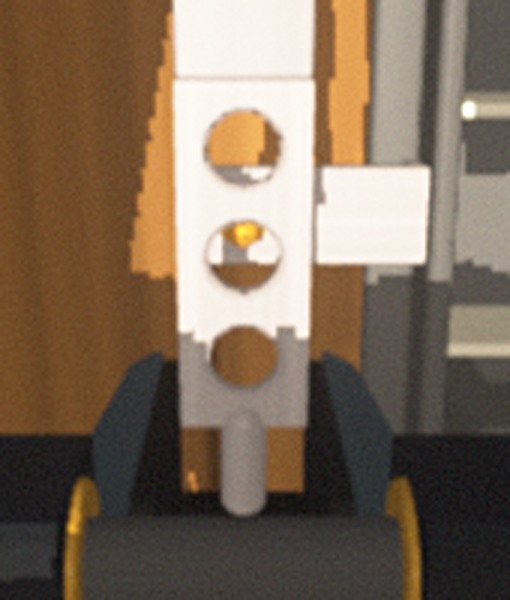

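```bash
python3 - <<'E'
from h import *
o=get_obs();v=np.array([139,175,208.3])
s=least_squares(lambda p:wproj(box(TP,[chain(*p,r) for r in(.091,.109,.127)]),o)[:,1]-v,[1.4,1.5])
print(s.x,s.fun,chain(*s.x),chain(*s.x,.127))
print(wproj(box(TP,[[-.108,-.015,.09],[-.13,-.015,.094],[-.151,-.026,.094],[-.151,-.004,.094]]),o))
E
```

```text
[1.1718 1.1772] [ 0.0903 -0.1714  0.08  ] [-0.151  -0.0691  0.1483] [-0.151  -0.0311  0.1485]
[[313.638  157.3398]
 [282.1066 158.46  ]
 [250.8924 174.4069]
 [250.8892 142.1191]]
```

The holes fit lid 1.17 and stay 1.18, so the roller has slid about 17 mm towards the pad edge. The middle hole is nearly over the peg. I'll prop the lid there for now, regrip the roller centrally, then move to the end hole.

```bash
python3 - <<'E'
from h import *
g0=chain(1.1718,1.1772);o=get_obs()
for z in (.135,.125,.116,.108,.104,.100):
    s=least_squares(lambda p:chain(p[0],p[1],.109)[1:]*100-[-1.5,z*100],[1.2,1.2]);g=chain(*s.x)
    d=g-g0;print(z,s.x,g,"tool dx,dz cm",(d[1]*100).round(2),(-d[2]*100).round(2))
E
```

```text
0.135 [1.1134 1.2441] [-0.151  -0.0705  0.1277] tool dx,dz cm -0.15 2.06
0.125 [1.0774 1.3004] [-0.151  -0.0696  0.1126] tool dx,dz cm -0.06 3.57
0.116 [1.0289 1.3352] [-0.151  -0.0684  0.0991] tool dx,dz cm 0.07 4.92
0.108 [0.9732 1.3534] [-0.151  -0.067   0.0872] tool dx,dz cm 0.21 6.11
0.104 [0.941 1.358] [-0.151  -0.0662  0.0813] tool dx,dz cm 0.28 6.7
0.1 [0.906  1.3595] [-0.151  -0.0653  0.0755] tool dx,dz cm 0.37 7.29
```

Emit:
move_arm:
  commands:
    - {"offset":[0,0,0],"twist":0}
    - {"offset":[-0.1,0,0.7],"twist":0}
    - {"offset":[-0.1,0,1.4],"twist":0}
    - {"offset":[-0.1,0,2.0],"twist":0}
    - {"offset":[-0.1,0,2.7],"twist":0}
    - {"offset":[-0.1,0,3.3],"twist":0}
    - {"offset":[-0.1,0,3.3],"twist":0}
    - {"offset":[-0.1,0,3.3],"twist":0}
  squeeze: 60

```text
t: 6.57
tcp_pos: [0.4207, -0.0351, 0.1182]
eef_rot: [2.26, 2.18, 0.002]
wrist_force: [7.3, -0.6, 2.8]
opening: 0.258
finger_force: 60.0
```

```bash
python3 - <<'E'
from h import *
w=snapshot("wrist");cv2.imwrite("pics/w3.png",cv2.resize(w[90:290,170:340],None,fx=3,fy=3,interpolation=cv2.INTER_CUBIC));inv()
print(get_obs()["wrist_force"])
E
```

```text
box [-0.1506 -0.0535  0.1184] lid,stay [1.4404 1.6162] res [0. 0.] ff 59.99988913536072
[ 7.7585 -1.2276  1.9833]
```

View pics/w3.png

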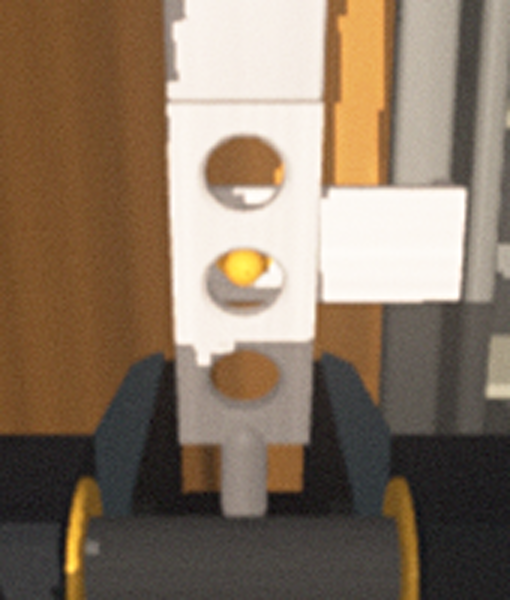

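The peg tip is at crop (243,265), inside the middle hole at (245,280). I'll refit and descend.

```bash
cat >> h.py <<'E'
def fit(v):
    o=get_obs();s=least_squares(lambda p:wproj(box(TP,[chain(*p,r) for r in(.091,.109,.127)]),o)[:,1]-v,[1.2,1.3])
    print("lid,stay",s.x,s.fun,"grip",chain(*s.x),"end",chain(*s.x,.127),"mid",chain(*s.x,.109));return s.x
E
python3 - <<'E'
from h import *
q=fit([147.3,183.3,215]);g0=chain(*q)
print(wproj(box(TP,[[-.151,-.015,.114]])))
for z in (.112,.108,.104,.100):
    s=least_squares(lambda p:chain(p[0],p[1],.109)[1:]*100-[-1.5,z*100],[1.2,1.2]);d=chain(*s.x)-g0;print(z,"tool dx,dz cm",(d[1]*100).round(2),(-d[2]*100).round(2))
E
```

```text
lid,stay [1.0703 1.2867] [ 0.0719 -0.146   0.0731] grip [-0.151  -0.0702  0.1136] end [-0.151  -0.0331  0.1218] mid [-0.151  -0.0155  0.1257]
[[251.4279 176.2058]]
0.112 tool dx,dz cm 0.25 2.05
0.108 tool dx,dz cm 0.32 2.64
0.104 tool dx,dz cm 0.4 3.23
0.1 tool dx,dz cm 0.49 3.82
```

Emit:
move_arm:
  commands:
    - {"offset":[0.0,0,0.5],"twist":0}
    - {"offset":[0.1,0,1.0],"twist":0}
    - {"offset":[0.15,0,1.5],"twist":0}
    - {"offset":[0.25,0,2.0],"twist":0}
    - {"offset":[0.3,0,2.6],"twist":0}
    - {"offset":[0.4,0,3.2],"twist":0}
    - {"offset":[0.4,0,3.2],"twist":0}
    - {"offset":[0.4,0,3.2],"twist":0}

```text
t: 7.28
tcp_pos: [0.4209, -0.0312, 0.0862]
eef_rot: [2.259, 2.18, 0.002]
wrist_force: [7.0, -4.3, 0.6]
opening: 0.253
finger_force: 60.0
```

```bash
python3 - <<'E'
from h import *
w=snapshot("wrist");cv2.imwrite("pics/w4.png",cv2.resize(w[90:290,170:340],None,fx=3,fy=3,interpolation=cv2.INTER_CUBIC));inv()
print(get_obs()["wrist_force"])
E
```

```text
box [-0.1507 -0.0495  0.0863] lid,stay [1.3214 1.7083] res [ 0. -0.] ff 59.998610615730286
[ 5.5891 -3.8724  0.3627]
```

View pics/w4.png

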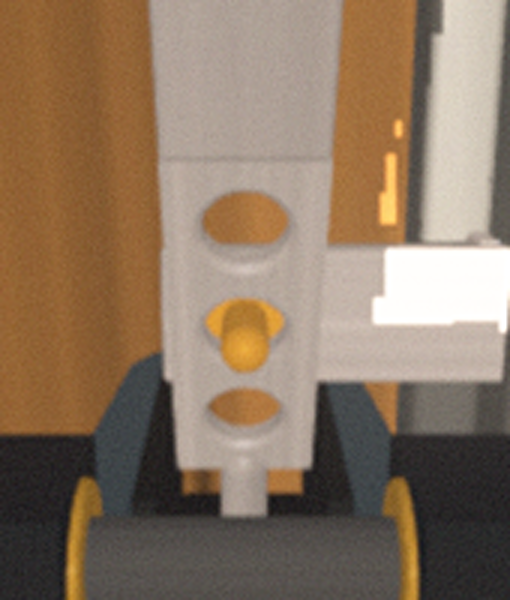

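The peg is through the middle hole at crop (245,335). I'll open, shift 1.7 cm to centre on the roller, and regrip.

Emit:
move_arm:
  commands:
    - {"offset":[0,0,0],"twist":0}
    - {"offset":[0,0,0],"twist":0}
    - {"offset":[0,0,0],"twist":0}
    - {"offset":[-0.6,0,0.1],"twist":0}
    - {"offset":[-1.2,0,0.2],"twist":0}
    - {"offset":[-1.7,0,0.2],"twist":0}
    - {"offset":[-1.7,0,0.2],"twist":0}
    - {"offset":[-1.7,0,0.2],"twist":0}
    - {"offset":[-1.7,0,0.2],"twist":0}
  claw: 0.63

```text
t: 8.08
tcp_pos: [0.4189, -0.0478, 0.0845]
eef_rot: [-2.261, -2.181, 0.0]
wrist_force: [0.2, 0.1, -0.4]
opening: 0.37
finger_force: 0.0
```

```bash
python3 - <<'E'
from h import *
w=snapshot("wrist");cv2.imwrite("pics/w5.png",cv2.resize(w[90:290,170:340],None,fx=3,fy=3,interpolation=cv2.INTER_CUBIC));inv()
o=get_obs();print(o["wrist_force"],o["opening"])
print(wproj(box(TP,[chain(.93,1.358,r) for r in (.091,.109,.127,.165)])))
E
```

```text
box [-0.152  -0.0661  0.0845] lid,stay [0.9684 1.3663] res [0. 0.] ff 0.0
[ 0.0108 -0.3818  0.3533] 0.3692203969552027
[[255.1562 122.7064]
 [254.7757 160.2722]
 [254.4555 191.8857]
 [253.9223 244.5327]]
```

View pics/w5.png

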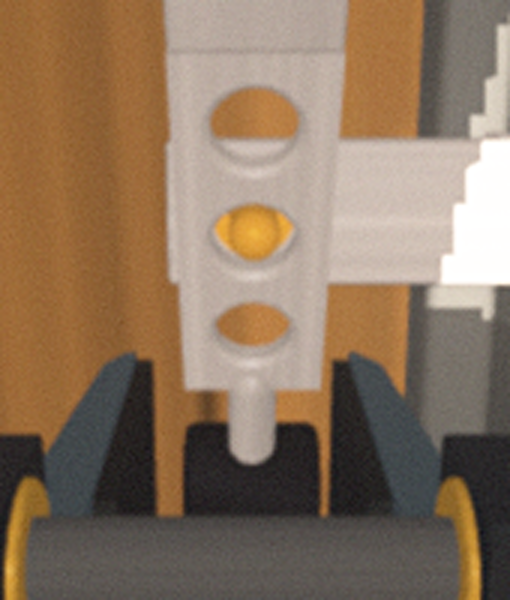

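```bash
python3 - <<'E'
from h import *
q=fit([132,167,198]);g=chain(*q)
plan((box(TP,g)[0],TP[2]))
E
```

```text
lid,stay [0.8442 1.2819] [-0.2486  0.5401 -0.2873] grip [-0.151  -0.0694  0.077 ] end [-0.151  -0.035   0.0931] mid [-0.151  -0.0187  0.1007]
tcp [ 0.4189 -0.0477  0.0845] yaw -0.03605781627280389 q6 -0.2192500616404673 F [ 0.0108 -0.3818  0.3533] open 0.3692203969552027
[ 0.4198 -0.051   0.077 ] [-0.33  0.1   0.75] twist -0.0
```

Emit:
move_arm:
  commands:
    - {"offset":[-0.3,0.05,0.6],"twist":0}
    - {"offset":[-0.3,0.05,0.6],"twist":0}
    - {"offset":[-0.3,0.05,0.6],"twist":0}

```text
t: 8.38
tcp_pos: [0.4192, -0.0508, 0.0781]
eef_rot: [-2.261, -2.181, 0.001]
wrist_force: [-0.3, -0.1, 0.3]
opening: 0.37
finger_force: 0.0
```

Emit:
move_arm:
  commands:
    - {"offset":[0,0,0],"twist":0}
    - {"offset":[0,0,0],"twist":0}
    - {"offset":[0,0,0],"twist":0}
    - {"offset":[0,0,0],"twist":0}
    - {"offset":[0,0,0],"twist":0}
    - {"offset":[0,0,0],"twist":0}
  claw: 1
  squeeze: 60

```text
t: 8.88
tcp_pos: [0.4203, -0.0509, 0.0787]
eef_rot: [2.26, 2.18, 0.001]
wrist_force: [6.3, -0.7, -2.6]
opening: 0.258
finger_force: 60.0
```

```bash
python3 - <<'E'
from h import *
inv()
q=[.85,1.285];o=get_obs();g0=chain(*q)
def at(r,y,z,x0=[1.2,1.3]): return least_squares(lambda p:chain(p[0],p[1],r)[1:]*100-[y*100,z*100],x0).x
L=[("mid",.109,-.017,z) for z in (.106,.112,.118,.126,.134,.142)]+[("end",.127,-.03,.15),("end",.127,-.022,.15),("end",.127,-.016,.15),("end",.127,-.016,.140),("end",.127,-.016,.130),("end",.127,-.016,.122)]
for n,r,y,z in L:
    s=at(r,y,z);d=chain(*s)-g0;print(n,y,z,s,"tool",(d[1]*100).round(2),(-d[2]*100).round(2))
E
```

```text
box [-0.1505 -0.0693  0.0787] lid,stay [0.8609 1.289 ] res [0. 0.] ff 59.99939739704132
mid -0.017 0.106 [0.9194 1.3141] tool 0.06 -0.7
mid -0.017 0.112 [0.9637 1.3039] tool -0.05 -1.58
mid -0.017 0.118 [1.0016 1.2869] tool -0.14 -2.48
mid -0.017 0.126 [1.0418 1.2539] tool -0.24 -3.67
mid -0.017 0.134 [1.0703 1.2091] tool -0.32 -4.88
mid -0.017 0.142 [1.0869 1.1524] tool -0.36 -6.09
end -0.03 0.15 [1.1931 1.1869] tool 0.13 -7.28
end -0.022 0.15 [1.3568 1.3428] tool 0.93 -7.31
end -0.016 0.15 [1.4825 1.4556] tool 1.53 -7.35
end -0.016 0.14 [1.4798 1.532 ] tool 1.54 -6.05
end -0.016 0.13 [1.4592 1.593 ] tool 1.56 -4.75
end -0.016 0.122 [1.429  1.6301] tool 1.61 -3.69
```

Emit:
move_arm:
  commands:
    - {"offset":[0,0,-0.7],"twist":0}
    - {"offset":[-0.05,0,-1.5],"twist":0}
    - {"offset":[-0.1,0,-2.5],"twist":0}
    - {"offset":[-0.2,0,-3.6],"twist":0}
    - {"offset":[-0.3,0,-4.8],"twist":0}
    - {"offset":[-0.3,0,-6.0],"twist":0}
    - {"offset":[-0.1,0,-6.8],"twist":0}
    - {"offset":[0.1,0,-7.3],"twist":0}
    - {"offset":[0.1,0,-7.3],"twist":0}
    - {"offset":[0.1,0,-7.3],"twist":0}

```text
t: 9.72
tcp_pos: [0.4203, -0.0502, 0.152]
eef_rot: [2.259, 2.18, 0.001]
wrist_force: [5.7, -5.0, -3.3]
opening: 0.256
finger_force: 60.0
```

Emit:
move_arm:
  commands:
    - {"offset":[0.2,0,0],"twist":0}
    - {"offset":[0.4,0,0],"twist":0}
    - {"offset":[0.6,0,0],"twist":0}
    - {"offset":[0.8,0,0],"twist":0}
    - {"offset":[1.0,0,0],"twist":0}
    - {"offset":[1.2,0,-0.05],"twist":0}
    - {"offset":[1.4,0,-0.05],"twist":0}
    - {"offset":[1.4,0,0.6],"twist":0}
    - {"offset":[1.45,0,1.2],"twist":0}
    - {"offset":[1.45,0,1.2],"twist":0}

```text
t: 10.55
tcp_pos: [0.4208, -0.0353, 0.1389]
eef_rot: [2.26, 2.18, 0.002]
wrist_force: [7.3, 1.7, 2.6]
opening: 0.261
finger_force: 60.0
```

```bash
python3 - <<'E'
from h import *
inv()
w=snapshot("wrist");cv2.imwrite("pics/w6.png",cv2.resize(w[90:290,170:340],None,fx=3,fy=3,interpolation=cv2.INTER_CUBIC))
E
```

```text
box [-0.1506 -0.0536  0.1389] lid,stay [1.4878 1.5337] res [-0.  0.] ff 60.00086188316345
```

View pics/w6.png

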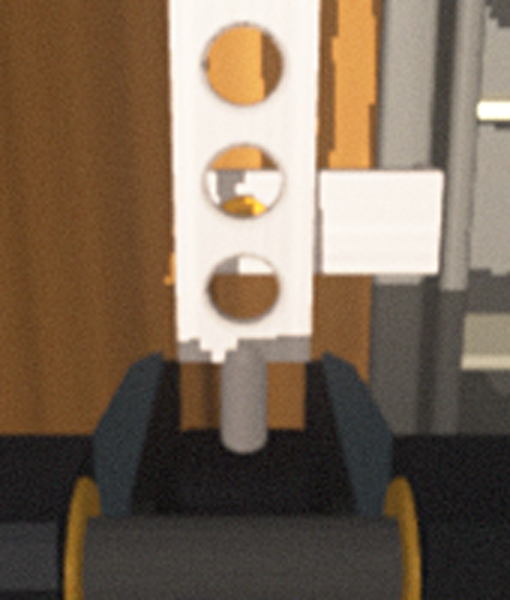

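```bash
python3 - <<'E'
from h import *
q=fit([111.7,150.3,186]);g0=chain(*q)
for y,z in ((-.016,.130),(-.0155,.122),(-.0155,.115),(-.0155,.110),(-.0155,.106)):
    s=least_squares(lambda p:chain(p[0],p[1],.127)[1:]*100-[y*100,z*100],q).x;d=chain(*s)-g0;print(y,z,s,"tool",(d[1]*100).round(2),(-d[2]*100).round(2))
    print(wproj(box(TP,[[-.151,-.015,.114]])))
E
```

```text
lid,stay [1.4193 1.4785] [-0.0053  0.0101 -0.0047] grip [-0.151  -0.0567  0.1377] end [-0.151  -0.0188  0.14  ] mid [-0.151  -0.0008  0.1411]
-0.016 0.13 [1.4592 1.593 ] tool 0.31 1.28
[[251.2082 167.3654]]
-0.0155 0.122 [1.4402 1.6401] tool 0.4 2.33
[[251.2082 167.3654]]
-0.0155 0.115 [1.4033 1.6637] tool 0.45 3.25
[[251.2082 167.3654]]
-0.0155 0.11 [1.3707 1.6752] tool 0.5 3.91
[[251.2082 167.3654]]
-0.0155 0.106 [1.341  1.6811] tool 0.54 4.44
[[251.2082 167.3654]]
```

Emit:
move_arm:
  commands:
    - {"offset":[0.1,0,0.4],"twist":0}
    - {"offset":[0.2,0,0.8],"twist":0}
    - {"offset":[0.3,0,1.3],"twist":0}
    - {"offset":[0.35,0,1.8],"twist":0}
    - {"offset":[0.4,0,2.3],"twist":0}
    - {"offset":[0.4,0,2.3],"twist":0}
    - {"offset":[0.4,0,2.3],"twist":0}

```text
t: 11.18
tcp_pos: [0.4209, -0.0311, 0.1162]
eef_rot: [2.261, 2.18, 0.002]
wrist_force: [6.9, 2.5, 2.2]
opening: 0.26
finger_force: 60.0
```

```bash
python3 - <<'E'
from h import *
inv()
w=snapshot("wrist");g=cv2.cvtColor(w,cv2.COLOR_BGR2HSV)
# profile along bar centre column: value & saturation
for u in (245,251,257):
    print(u,[f"{v}:{g[v,u,1]//10},{g[v,u,2]//10}" for v in range(100,232,3)])
cv2.imwrite("pics/w7.png",cv2.resize(w[90:290,170:340],None,fx=3,fy=3,interpolation=cv2.INTER_CUBIC))
E
```

```text
box [-0.1506 -0.0495  0.1162] lid,stay [1.5235 1.7045] res [0. 0.] ff 60.00090479850769
245 ['100:1,24', '103:10,14', '106:16,13', '109:15,14', '112:15,14', '115:14,13', '118:15,13', '121:16,14', '124:15,13', '127:4,19', '130:1,24', '133:1,24', '136:1,24', '139:1,24', '142:2,24', '145:13,14', '148:14,14', '151:15,13', '154:15,13', '157:15,13', '160:3,14', '163:4,16', '166:3,22', '169:1,24', '172:1,24', '175:1,24', '178:1,25', '181:10,17', '184:18,22', '187:18,24', '190:12,21', '193:3,16', '196:3,16', '199:4,17', '202:1,24', '205:1,25', '208:3,22', '211:3,15', '214:3,14', '217:3,14', '220:3,14', '223:3,14', '226:3,14', '229:2,13']
251 ['100:4,22', '103:16,14', '106:15,14', '109:15,15', '112:15,14', '115:15,15', '118:15,15', '121:15,14', '124:15,15', '127:9,16', '130:1,24', '133:1,25', '136:1,24', '139:1,25', '142:5,19', '145:16,14', '148:14,14', '151:15,14', '154:14,15', '157:15,14', '160:3,21', '163:4,18', '166:3,19', '169:1,25', '172:1,24', '175:1,24', '178:2,24', '181:19,23', '184:17,25', '187:16,25', '190:17,25', '193:15,22', '196:3,16', '199:6,16', '202:2,24', '205:2,24', '208:3,16', '211:3,17', '214:4,16', '217:3,15', '220:3,15', '223:4,15', '226:4,15', '229:3,15']
257 ['100:1,24', '103:8,17', '106:14,15', '109:14,15', '112:14,15', '115:15,15', '118:15,15', '121:15,15', '124:14,15', '127:4,20', '130:1,25', '133:1,25', '136:1,25', '139:1,25', '142:2,24', '145:12,16', '148:16,15', '151:15,15', '154:15,15', '157:15,16', '160:3,22', '163:4,18', '166:3,23', '169:1,25', '172:1,25', '175:1,24', '178:1,25', '181:8,18', '184:18,18', '187:19,21', '190:4,24', '193:2,23', '196:3,17', '199:4,19', '202:1,25', '205:4,15', '208:4,16', '211:4,14', '214:3,13', '217:3,13', '220:4,13', '223:4,13', '226:3,13', '229:3,13']
```

```bash
python3 - <<'E'
from h import *
q=fit([114.5,154.5,190.5]);g0=chain(*q)
print(wproj(box(TP,[[-.151,-.015,.114]])))
for y,z in ((-.0155,.115),(-.0155,.110),(-.0155,.106),(-.0155,.103)):
    s=least_squares(lambda p:chain(p[0],p[1],.127)[1:]*100-[y*100,z*100],q).x;d=chain(*s)-g0;print(y,z,s,"tool",(d[1]*100).round(2),(-d[2]*100).round(2))
E
```

```text
lid,stay [1.4656 1.6431] [-0.0394  0.0778 -0.0381] grip [-0.151  -0.0522  0.1177] end [-0.151  -0.0148  0.1244] mid [-0.151   0.0029  0.1276]
[[251.4279 184.9375]]
-0.0155 0.115 [1.4033 1.6637] tool 0.0 1.25
-0.0155 0.11 [1.3707 1.6752] tool 0.05 1.91
-0.0155 0.106 [1.341  1.6811] tool 0.09 2.44
-0.0155 0.103 [1.3165 1.6836] tool 0.13 2.84
```

Emit:
move_arm:
  commands:
    - {"offset":[-0.05,0,0.4],"twist":0}
    - {"offset":[-0.05,0,0.8],"twist":0}
    - {"offset":[-0.05,0,1.2],"twist":0}
    - {"offset":[0,0,1.6],"twist":0}
    - {"offset":[0.05,0,2.0],"twist":0}
    - {"offset":[0.05,0,2.4],"twist":0}
    - {"offset":[0.1,0,2.7],"twist":0}
    - {"offset":[0.1,0,2.7],"twist":0}
    - {"offset":[0.1,0,2.7],"twist":0}

```text
t: 11.98
tcp_pos: [0.421, -0.0303, 0.0893]
eef_rot: [2.26, 2.18, 0.002]
wrist_force: [6.6, 0.8, 2.9]
opening: 0.257
finger_force: 60.0
```

```bash
python3 - <<'E'
from h import *
inv();print(get_obs()["wrist_force"])
w=snapshot("wrist");g=cv2.cvtColor(w,cv2.COLOR_BGR2HSV)
for u in (251,):
    print(u,[f"{v}:{g[v,u,1]//10},{g[v,u,2]//10}" for v in range(100,232,3)])
cv2.imwrite("pics/w8.png",cv2.resize(w[90:290,170:340],None,fx=3,fy=3,interpolation=cv2.INTER_CUBIC))
E
```

```text
box [-0.1506 -0.0486  0.0893] lid,stay [1.3684 1.7327] res [ 0. -0.] ff 60.00109612941742
[6.5774 0.818  2.9314]
251 ['100:3,18', '103:3,18', '106:3,18', '109:3,17', '112:15,17', '115:16,16', '118:16,16', '121:15,16', '124:15,16', '127:15,17', '130:15,16', '133:16,17', '136:7,17', '139:3,18', '142:3,19', '145:4,18', '148:3,18', '151:3,17', '154:16,16', '157:16,16', '160:15,16', '163:15,16', '166:16,16', '169:16,16', '172:4,15', '175:3,16', '178:3,20', '181:3,18', '184:3,18', '187:9,19', '190:19,18', '193:18,17', '196:19,17', '199:18,19', '202:19,21', '205:18,23', '208:18,22', '211:19,20', '214:4,18', '217:3,19', '220:3,17', '223:3,16', '226:3,17', '229:3,16']
```

View pics/w8.png

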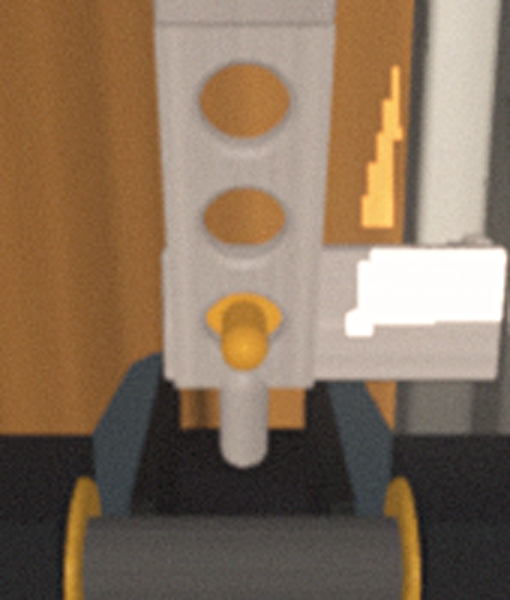

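The peg is through the end hole at crop (245,335). I'll release and back off upwards.

Emit:
move_arm:
  commands:
    - {"offset":[0,0,0],"twist":0}
    - {"offset":[0,0,0],"twist":0}
    - {"offset":[0,0,0],"twist":0}
    - {"offset":[0,0,0],"twist":0}
    - {"offset":[0,0,0],"twist":0}
    - {"offset":[0,-0.05,-1.0],"twist":0}
    - {"offset":[0,-0.05,-3],"twist":0}
    - {"offset":[0,-0.05,-6],"twist":0}
    - {"offset":[0,-0.05,-9],"twist":0}
    - {"offset":[-3,0,-11],"twist":0}
  claw: 0.6

```text
t: 12.87
tcp_pos: [0.4189, -0.0577, 0.2016]
eef_rot: [-2.258, -2.184, -0.002]
wrist_force: [0.5, -0.7, -0.1]
opening: 0.397
finger_force: 0.0
```

```bash
python3 - <<'E'
from h import *
c=np.array([.4305,-.2522,0])
plan((c+[0,0,.2],TP[2]),(c+[0,0,.074],TP[2]))
w=snapshot("side");print(camera_info("side")["mtx"][0,0])
E
```

```text
tcp [ 0.4189 -0.0577  0.2016] yaw -0.03312618058450601 q6 -0.24668450243494122 F [ 0.4835 -0.6674 -0.0698] open 0.3969590182294752
[ 0.4305 -0.2522  0.2   ] [-19.4    1.81   0.15] twist 0.2
[ 0.4305 -0.2522  0.074 ] [-19.41   1.8   12.75] twist 0.2
402.73130245534315
```

Emit:
move_arm:
  commands:
    - {"offset":[-4,0.4,0],"twist":-7}
    - {"offset":[-8,0.8,0],"twist":-14}
    - {"offset":[-12,1.2,0],"twist":-21}
    - {"offset":[-16,1.6,0],"twist":-28}
    - {"offset":[-19.4,1.8,0],"twist":-35}
    - {"offset":[-19.4,1.8,0],"twist":-42}
    - {"offset":[-19.4,1.8,0],"twist":-49}
    - {"offset":[-19.4,1.8,0],"twist":-56}
    - {"offset":[-19.4,1.8,0],"twist":-63}
    - {"offset":[-19.4,1.8,0],"twist":-70}

```text
t: 13.75
tcp_pos: [0.4297, -0.2549, 0.1991]
eef_rot: [-0.687, -3.065, -0.0]
wrist_force: [0.1, -0.1, -0.4]
opening: 0.4
finger_force: 0.0
```

Emit:
move_arm:
  commands:
    - {"offset":[0,0,0],"twist":-7}
    - {"offset":[0,0,0],"twist":-14}
    - {"offset":[0,0,0],"twist":-21}
    - {"offset":[0,0,0],"twist":-28}
    - {"offset":[0,0,0],"twist":-35}
    - {"offset":[0,0,0],"twist":-42}
    - {"offset":[0,0,0],"twist":-49}
    - {"offset":[0,0,0],"twist":-56}
    - {"offset":[0,0,0],"twist":-60}
    - {"offset":[0,0,0],"twist":-60}

```text
t: 14.58
tcp_pos: [0.4298, -0.2547, 0.1992]
eef_rot: [0.935, -2.999, -0.001]
wrist_force: [0.5, 0.5, 0.6]
opening: 0.399
finger_force: 0.0
```

```bash
python3 - <<'E'
from h import *
o=get_obs();c0=np.array([.4305,-.2522,0])
w=snapshot("wrist");h=cv2.cvtColor(w,cv2.COLOR_BGR2HSV)
m=cv2.inRange(h,(100,120,40),(130,255,255));n,l,s,ce=cv2.connectedComponentsWithStats(m)
print([(s[i],ce[i].round(1)) for i in range(1,n) if s[i][4]>60])
print("pred",wproj([c0+[0,0,.082],c0+[0,0,.067]],o))
cv2.imwrite("pics/w9.png",w)
for n,a,b in(("pink",(182,120),(235,282)),("red",(136,131),(275,307))): print(n,tri({"scene":np.array(a),"side":np.array(b)}))
plan((c0+[0,0,.074],2.3))
E
```

```text
[(array([239, 173,  27,  32, 684], dtype=int32), array([252. , 188.7]))]
pred [[252.1982 192.304 ]
 [252.1087 187.7071]]
pink (array([ 0.3361, -0.236 ,  0.0692]), np.float64(1.4010634567059697))
red (array([ 0.4409, -0.3522,  0.0671]), np.float64(0.2886208622178401))
tcp [ 0.4298 -0.2547  0.1992] yaw 2.1700825085892688 q6 -2.824523865850781 F [-0.7094  0.5692  0.1631] open 0.39690769938169707
[ 0.4305 -0.2522  0.074 ] [-0.2   0.16 12.53] twist -7.4
```

View pics/w9.png

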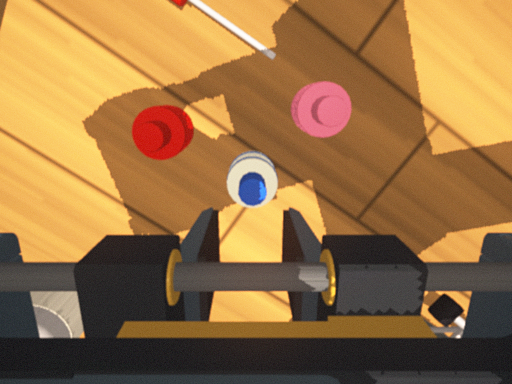

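The cartridge neck is at (252,189), right where predicted. Red is at (163,130) and pink at (322,110), both clear of the fingers. I'll descend and grip.

Emit:
move_arm:
  commands:
    - {"offset":[-0.2,0.15,3],"twist":0}
    - {"offset":[-0.2,0.15,6],"twist":0}
    - {"offset":[-0.2,0.15,9],"twist":0}
    - {"offset":[-0.2,0.15,11],"twist":0}
    - {"offset":[-0.2,0.15,12.4],"twist":0}
    - {"offset":[-0.2,0.15,12.4],"twist":0}
    - {"offset":[-0.2,0.15,12.4],"twist":0}
    - {"offset":[-0.2,0.15,12.4],"twist":0}
  claw: 0.52

```text
t: 15.3
tcp_pos: [0.4312, -0.2527, 0.0763]
eef_rot: [-0.927, 3.001, -0.001]
wrist_force: [0.2, 0.4, 0.7]
opening: 0.476
finger_force: 0.0
```

Emit:
move_arm:
  commands:
    - {"offset":[0,0,0],"twist":0}
    - {"offset":[0,0,0],"twist":0}
    - {"offset":[0,0,0],"twist":0}
    - {"offset":[0,0,0],"twist":0}
    - {"offset":[0,0,0],"twist":0}
    - {"offset":[0,0,0],"twist":0}
  claw: 1
  squeeze: 30

```text
t: 15.8
tcp_pos: [0.4311, -0.2525, 0.076]
eef_rot: [-0.929, 3.0, -0.001]
wrist_force: [-0.9, 0.8, 9.2]
opening: 0.279
finger_force: 30.0
```

Emit:
move_arm:
  commands:
    - {"offset":[0,0,-2],"twist":0}
    - {"offset":[0,0,-5],"twist":0}
    - {"offset":[0,0,-8],"twist":0}
    - {"offset":[0,0,-11],"twist":0}
    - {"offset":[0,0,-14],"twist":0}
    - {"offset":[0,0,-16],"twist":0}
    - {"offset":[0,0,-16],"twist":0}

```text
t: 16.38
tcp_pos: [0.4323, -0.2534, 0.2396]
eef_rot: [-0.928, 2.997, -0.008]
wrist_force: [0.6, -0.3, 0.2]
opening: 0.28
finger_force: 30.0
```

```bash
python3 - <<'E'
from h import *
b=box(TP,[0,-.030,.006])[0]
plan((b+[0,0,.074+.13],2.8),(b+[0,0,.074],2.8))
E
```

```text
tcp [ 0.4323 -0.2534  0.2396] yaw 2.171543466869114 q6 -2.820957004353476 F [ 0.5789 -0.3303  0.2188] open 0.27959323725760654
[ 0.5721 -0.0171  0.21  ] [-24.89  11.61   2.94] twist -36.0
[ 0.5721 -0.0171  0.08  ] [-24.86  11.69  15.93] twist -36.0
```

Emit:
move_arm:
  commands:
    - {"offset":[-3,1.4,0],"twist":-4}
    - {"offset":[-6,2.8,0],"twist":-9}
    - {"offset":[-9,4.2,0],"twist":-13}
    - {"offset":[-12,5.6,0],"twist":-18}
    - {"offset":[-15,7,0],"twist":-22}
    - {"offset":[-18,8.4,0],"twist":-26}
    - {"offset":[-21,9.8,0],"twist":-31}
    - {"offset":[-23.5,11,0],"twist":-34}
    - {"offset":[-24.9,11.6,0],"twist":-36}
    - {"offset":[-24.9,11.6,0],"twist":-36}

```text
t: 17.22
tcp_pos: [0.5716, -0.0136, 0.2347]
eef_rot: [-1.817, 2.563, 0.001]
wrist_force: [-0.8, -0.2, -2.2]
opening: 0.277
finger_force: 30.0
```

Emit:
move_arm:
  commands:
    - {"offset":[0,0,0],"twist":0}
    - {"offset":[0,0,0],"twist":0}
    - {"offset":[0,0,0],"twist":0}

```text
t: 17.47
tcp_pos: [0.5701, -0.017, 0.2353]
eef_rot: [1.809, -2.568, -0.0]
wrist_force: [0.1, -0.4, -1.6]
opening: 0.279
finger_force: 30.0
```

```bash
python3 - <<'E'
from h import *
b=box(TP,[0,-.030,.006])[0]
plan((b+[0,0,.076],2.8))
w=snapshot("wrist");cv2.imwrite("pics/w10.png",w)
a=snapshot("scene");b2=snapshot("side");cv2.imwrite("pics/prop2.png",np.hstack([cv2.resize(w,(400,300)),cv2.resize(b2[130:280,170:370],(400,300),interpolation=cv2.INTER_CUBIC)]))
E
```

```text
tcp [ 0.5701 -0.017   0.2353] yaw 2.7978920858169922 q6 -2.9322198462975826 F [ 0.0951 -0.3638 -1.6413] open 0.27911531281532503
[ 0.5721 -0.0171  0.082 ] [-0.07 -0.2  15.33] twist -0.1
```

View pics/prop2.png

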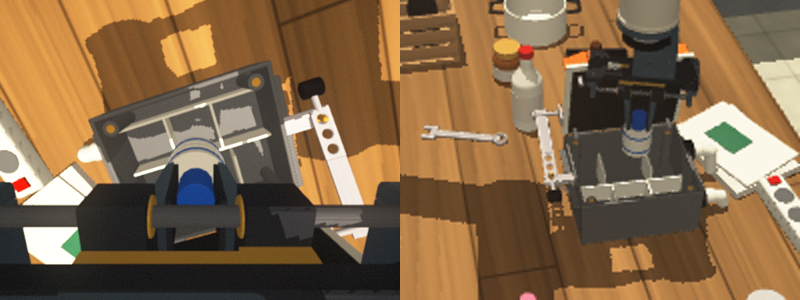

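The stay's end hole sits on the peg at wrist (322,118), and the cartridge hangs over the middle bay. I'll lower it.

Emit:
move_arm:
  commands:
    - {"offset":[-0.1,-0.2,2.5],"twist":0}
    - {"offset":[-0.1,-0.2,5],"twist":0}
    - {"offset":[-0.1,-0.2,7.5],"twist":0}
    - {"offset":[-0.1,-0.2,10],"twist":0}
    - {"offset":[-0.1,-0.2,12],"twist":0}
    - {"offset":[-0.1,-0.2,13.5],"twist":0}
    - {"offset":[-0.1,-0.2,14.5],"twist":0}
    - {"offset":[-0.1,-0.2,15.1],"twist":0}
    - {"offset":[-0.1,-0.2,15.1],"twist":0}
    - {"offset":[-0.1,-0.2,15.1],"twist":0}

```text
t: 18.45
tcp_pos: [0.5732, -0.0159, 0.085]
eef_rot: [-1.811, 2.567, -0.001]
wrist_force: [-0.0, -0.0, -1.0]
opening: 0.277
finger_force: 30.0
```

```bash
python3 - <<'E'
from h import *
b=box(TP,[0,-.030,.006])[0]
plan((b+[0,0,.076],2.8))
E
```

```text
tcp [ 0.5732 -0.0159  0.085 ] yaw 2.799593475974627 q6 -2.9314061678567698 F [-0.0393 -0.0211 -1.0391] open 0.2771154636555433
[ 0.5721 -0.0171  0.082 ] [0.15 0.06 0.3 ] twist -0.0
```

Emit:
move_arm:
  commands:
    - {"offset":[0.1,0.05,0.15],"twist":0}
    - {"offset":[0.1,0.05,0.3],"twist":0}
    - {"offset":[0.1,0.05,0.3],"twist":0}
    - {"offset":[0.1,0.05,0.3],"twist":0}

```text
t: 18.78
tcp_pos: [0.5725, -0.0165, 0.0821]
eef_rot: [-1.811, 2.566, -0.001]
wrist_force: [-1.2, -0.6, 4.2]
opening: 0.276
finger_force: 30.0
```

Emit:
move_arm:
  commands:
    - {"offset":[0,0,0],"twist":0}
    - {"offset":[0,0,0],"twist":0}
    - {"offset":[0,0,0],"twist":0}
    - {"offset":[0,0,0],"twist":0}
    - {"offset":[0,0,-1],"twist":0}
    - {"offset":[0,0,-3],"twist":0}
    - {"offset":[0,0,-6],"twist":0}
    - {"offset":[0,0,-9],"twist":0}
    - {"offset":[0,0,-12],"twist":0}
    - {"offset":[0,0,-15],"twist":0}
  claw: 0.58

```text
t: 19.62
tcp_pos: [0.5718, -0.0164, 0.2338]
eef_rot: [-1.811, 2.567, -0.0]
wrist_force: [0.7, -0.2, -0.4]
opening: 0.419
finger_force: 0.0
```

```bash
python3 - <<'E'
from h import *
o=get_obs();w=snapshot("wrist");h=cv2.cvtColor(w,cv2.COLOR_BGR2HSV)
m=cv2.inRange(h,(100,120,40),(130,255,255));n,l,s,ce=cv2.connectedComponentsWithStats(m)
print([(s[i],ce[i].round(1)) for i in range(1,n) if s[i][4]>60])
b=box(TP,[0,-.03,.006])[0]
print("pred neck top/mid",wproj([b+[0,0,.082],b+[0,0,.067]],o))
s2=snapshot("side");print(s2.shape);h=cv2.cvtColor(s2,cv2.COLOR_BGR2HSV);m=cv2.inRange(h,(100,120,60),(130,255,255));n,l,s,ce=cv2.connectedComponentsWithStats(m)
print([(s[i],ce[i].round(1)) for i in range(1,n) if s[i][4]>30],proj("side",[b+[0,0,.082],b+[0,0,.067]]))
# next: above the grip
q=least_squares(lambda p:chain(p[0],p[1],.127)[1:]*100-[-1.6,10.2],[1.3,1.65]).x;g=chain(*q);print(q,g)
plan((box(TP,g)[0]+[0,-.02,.13],TP[2]))
E
```

```text
[(array([238, 165,  24,  28, 533], dtype=int32), array([249.9, 178.5]))]
pred neck top/mid [[249.1508 181.1903]
 [249.2058 177.471 ]]
(384, 512, 3)
[(array([284, 216,   7,  11,  57], dtype=int32), array([286.6, 221.1]))] [[287.0401 218.8568]
 [286.7747 221.7762]]
[1.297  1.6739] [-0.151  -0.0513  0.088 ]
tcp [ 0.5743 -0.0167  0.2369] yaw 2.7999838304261626 q6 -2.9329655225367843 F [ 0.8647 -0.0426 -0.0569] open 0.41943232194338864
[ 0.4205 -0.053   0.218 ] [ 8.57 13.29  1.77] twist 162.5
```

Emit:
move_arm:
  commands:
    - {"offset":[3,2.5,0],"twist":0}
    - {"offset":[6,5,0],"twist":5}
    - {"offset":[9,8,0],"twist":10}
    - {"offset":[13,11.7,0.5],"twist":17}
    - {"offset":[13,11.7,1.0],"twist":24}
    - {"offset":[13,11.7,1.5],"twist":31}
    - {"offset":[13,11.7,1.5],"twist":38}
    - {"offset":[13,11.7,1.5],"twist":45}
    - {"offset":[13,11.7,1.5],"twist":52}
    - {"offset":[13,11.7,1.5],"twist":59}

```text
t: 20.55
tcp_pos: [0.4181, -0.0997, 0.2166]
eef_rot: [0.303, -3.127, -0.0]
wrist_force: [-0.6, 0.5, -0.1]
opening: 0.42
finger_force: 0.0
```

Emit:
move_arm:
  commands:
    - {"offset":[0,0,0],"twist":7}
    - {"offset":[0,0,0],"twist":14}
    - {"offset":[0,0,0],"twist":21}
    - {"offset":[0,0,0],"twist":28}
    - {"offset":[0,0,0],"twist":35}
    - {"offset":[0,0,0],"twist":42}
    - {"offset":[0,0,0],"twist":49}
    - {"offset":[0,0,0],"twist":56}
    - {"offset":[0,0,0],"twist":63}
    - {"offset":[0,0,0],"twist":70}

```text
t: 21.38
tcp_pos: [0.4181, -0.0996, 0.2166]
eef_rot: [-1.545, -2.735, 0.0]
wrist_force: [0.4, -0.6, 0.2]
opening: 0.418
finger_force: 0.0
```

```bash
python3 - <<'E'
from h import *
q=least_squares(lambda p:chain(p[0],p[1],.127)[1:]*100-[-1.6,10.2],[1.3,1.65]).x;g=chain(*q)
plan((box(TP,g)[0]+[0,0,.10],TP[2]))
E
```

```text
tcp [ 0.4181 -0.0996  0.2166] yaw 0.5423435017099205 q6 -0.9153965973230659 F [ 0.3611 -0.5626  0.2308] open 0.41820539367676096
[ 0.4205 -0.033   0.188 ] [5.59 3.64 2.86] twist 33.1
```

Emit:
move_arm:
  commands:
    - {"offset":[0,0,0],"twist":7}
    - {"offset":[0,0,0],"twist":14}
    - {"offset":[0,0,0],"twist":21}
    - {"offset":[1.4,0.9,0.8],"twist":28}
    - {"offset":[2.8,1.8,1.5],"twist":33.1}
    - {"offset":[4.2,2.7,2.2],"twist":33.1}
    - {"offset":[5.6,3.6,2.8],"twist":33.1}
    - {"offset":[5.6,3.6,2.8],"twist":33.1}
    - {"offset":[5.6,3.6,2.8],"twist":33.1}
    - {"offset":[5.6,3.6,2.8],"twist":33.1}

```text
t: 22.22
tcp_pos: [0.4199, -0.0334, 0.1887]
eef_rot: [2.253, 2.189, 0.0]
wrist_force: [0.4, 0.2, 0.3]
opening: 0.422
finger_force: 0.0
```

```bash
python3 - <<'E'
from h import *
q=least_squares(lambda p:chain(p[0],p[1],.127)[1:]*100-[-1.6,10.2],[1.3,1.65]).x;g=chain(*q)
plan((box(TP,g)[0],TP[2]))
o=get_obs();w=snapshot("wrist");c=wproj(box(TP,[chain(*q,r) for r in(.091,.109,.127,.165)]),o);print(c)
h=cv2.cvtColor(w,cv2.COLOR_BGR2HSV);u=int(round(c[1,0]))
print(u,[f"{v}:{h[v,u,1]//10},{h[v,u,2]//10}" for v in range(30,250,3)])
cv2.imwrite("pics/w11.png",cv2.resize(w[40:240,170:340],None,fx=3,fy=3,interpolation=cv2.INTER_CUBIC))
E
```

```text
tcp [ 0.4199 -0.0334  0.1887] yaw -0.02887714445874945 q6 -0.19231754208832086 F [0.399  0.2411 0.3205] open 0.4220825103706345
[ 0.4205 -0.033   0.088 ] [ 0.05  0.05 10.07] twist 0.4
[[253.1108 108.9013]
 [252.8296 132.336 ]
 [252.574  153.6362]
 [252.1043 192.7911]]
253 ['30:1,24', '33:1,24', '36:1,24', '39:1,24', '42:1,24', '45:1,24', '48:1,24', '51:1,24', '54:1,24', '57:1,24', '60:1,24', '63:1,24', '66:1,24', '69:1,24', '72:1,24', '75:1,24', '78:1,24', '81:1,24', '84:1,24', '87:1,25', '90:1,24', '93:2,24', '96:1,25', '99:2,24', '102:14,25', '105:14,25', '108:14,25', '111:13,25', '114:12,24', '117:0,25', '120:1,25', '123:0,25', '126:14,25', '129:14,25', '132:15,20', '135:16,19', '138:5,22', '141:0,25', '144:1,25', '147:10,23', '150:18,25', '153:18,24', '156:15,25', '159:18,25', '162:3,24', '165:1,25', '168:1,25', '171:1,24', '174:1,24', '177:1,24', '180:1,24', '183:1,24', '186:5,15', '189:4,6', '192:4,5', '195:4,4', '198:6,4', '201:7,4', '204:7,4', '207:17,16', '210:16,16', '213:16,16', '216:16,16', '219:16,15', '222:17,15', '225:15,16', '228:16,16', '231:16,15', '234:16,16', '237:16,15', '240:16,15', '243:16,15', '246:16,15', '249:17,16']
```

Emit:
move_arm:
  commands:
    - {"offset":[0,0.05,3],"twist":0.4}
    - {"offset":[0,0.05,6],"twist":0.4}
    - {"offset":[0,0.05,8.5],"twist":0.4}
    - {"offset":[0,0.05,10],"twist":0.4}
    - {"offset":[0,0.05,10],"twist":0.4}
    - {"offset":[0,0.05,10],"twist":0.4}
    - {"offset":[0,0.05,10],"twist":0.4}

```text
t: 22.85
tcp_pos: [0.421, -0.0337, 0.0894]
eef_rot: [2.261, 2.179, 0.001]
wrist_force: [0.1, 0.4, -0.1]
opening: 0.416
finger_force: 0.0
```

Emit:
move_arm:
  commands:
    - {"offset":[0,0,0],"twist":0}
    - {"offset":[0,0,0],"twist":0}
    - {"offset":[0,0,0],"twist":0}
    - {"offset":[0,0,0],"twist":0}
    - {"offset":[0,0,0],"twist":0}
    - {"offset":[0,0,0],"twist":0}
  claw: 1
  squeeze: 60

```text
t: 23.35
tcp_pos: [0.421, -0.0333, 0.0888]
eef_rot: [2.26, 2.18, 0.001]
wrist_force: [2.6, -1.8, 7.4]
opening: 0.258
finger_force: 60.0
```

```bash
python3 - <<'E'
from h import *
inv();o=get_obs();print(o["wrist_force"])
q0=least_squares(lambda p:chain(p[0],p[1],.127)[1:]*100-[-1.6,10.2],[1.3,1.65]).x;g0=chain(*q0)
L=[least_squares(lambda p:chain(p[0],p[1],.127)[1:]*100-[-1.6,z],q0).x for z in (10.8,11.6,12.4,13.2,14.2)]
L+=[(1.45,1.4),(1.4,1.25),(1.35,1.1),(1.3,.95),(1.25,.8),(1.2,.65),(1.15,.5),(1.1,.35),(1.03,.2),(.96,.08)]+[(t,.03) for t in np.arange(.86,-.01,-.1)]
for p in L:
    d=chain(*p)-g0;print(np.round(p,2),"tool",(d[1]*100).round(2),(-d[2]*100).round(2))
E
```

```text
box [-0.1505 -0.0517  0.0888] lid,stay [1.2971 1.6685] res [ 0. -0.] ff 60.00216007232666
[ 2.6078 -1.8269  7.4304]
[1.35 1.67] tool -0.07 -0.79
[1.4  1.65] tool -0.15 -1.85
[1.44 1.62] tool -0.2 -2.9
[1.46 1.58] tool -0.24 -3.95
[1.48 1.52] tool -0.26 -5.26
[1.45 1.4 ] tool -0.4 -6.73
[1.4  1.25] tool -0.48 -8.44
[1.35 1.1 ] tool -0.39 -10.11
[1.3  0.95] tool -0.14 -11.73
[1.25 0.8 ] tool 0.26 -13.28
[1.2  0.65] tool 0.8 -14.74
[1.15 0.5 ] tool 1.49 -16.11
[1.1  0.35] tool 2.3 -17.36
[1.03 0.2 ] tool 2.9 -18.26
[0.96 0.08] tool 3.18 -18.75
[0.86 0.03] tool 2.08 -18.09
[0.76 0.03] tool 0.45 -16.75
[0.66 0.03] tool -1.03 -15.26
[0.56 0.03] tool -2.35 -13.62
[0.46 0.03] tool -3.51 -11.87
[0.36 0.03] tool -4.48 -10.0
[0.26 0.03] tool -5.27 -8.05
[0.16 0.03] tool -5.85 -6.03
[0.06 0.03] tool -6.23 -3.96
```

Emit:
move_arm:
  commands:
    - {"offset":[-0.05,0,-0.4],"twist":0}
    - {"offset":[-0.1,0,-0.8],"twist":0}
    - {"offset":[-0.1,0,-1.3],"twist":0}
    - {"offset":[-0.15,0,-1.85],"twist":0}
    - {"offset":[-0.2,0,-2.9],"twist":0}
    - {"offset":[-0.25,0,-4],"twist":0}
    - {"offset":[-0.25,0,-5.2],"twist":0}
    - {"offset":[-0.4,0,-6.7],"twist":0}
    - {"offset":[-0.5,0,-8.4],"twist":0}
    - {"offset":[-0.4,0,-10.1],"twist":0}

```text
t: 24.18
tcp_pos: [0.4206, -0.0371, 0.1904]
eef_rot: [2.261, 2.18, 0.001]
wrist_force: [8.0, 4.9, -6.4]
opening: 0.259
finger_force: 60.0
```

Emit:
move_arm:
  commands:
    - {"offset":[0.3,0,-1.6],"twist":0}
    - {"offset":[0.7,0,-3.2],"twist":0}
    - {"offset":[1.2,0,-4.6],"twist":0}
    - {"offset":[1.9,0,-6.0],"twist":0}
    - {"offset":[2.7,0,-7.2],"twist":0}
    - {"offset":[3.3,0,-8.1],"twist":0}
    - {"offset":[3.3,0,-8.4],"twist":0}
    - {"offset":[3.3,0,-8.4],"twist":0}

```text
t: 24.85
tcp_pos: [0.4219, -0.004, 0.2744]
eef_rot: [2.259, 2.181, 0.001]
wrist_force: [5.0, -4.1, -0.9]
opening: 0.254
finger_force: 60.0
```

```bash
python3 - <<'E'
from h import *
inv();o=get_obs();print(o["wrist_force"],o["tcp_pos"])
w=snapshot("wrist");cv2.imwrite("pics/w12.png",w)
b=np.array([0,-.0017,.2784]);
h=cv2.cvtColor(w,cv2.COLOR_BGR2HSV);u=252
print(u,[f"{v}:{h[v,u,1]//10},{h[v,u,2]//10}" for v in range(0,260,4)])
q=least_squares(lambda p:(chain(*p)-[0,-.02,.274])[1:]*100,[1.2,.5]).x
E
```

```text
box [-0.1506 -0.0224  0.2744] lid,stay [0.9197 0.0466] res [ 0. -0.] ff 59.99966025352478
[ 4.9893 -4.1377 -0.9173] [ 0.4219 -0.004   0.2744]
252 ['0:16,22', '4:17,22', '8:16,22', '12:16,22', '16:17,22', '20:17,22', '24:17,22', '28:16,22', '32:16,23', '36:15,23', '40:2,23', '44:1,24', '48:2,24', '52:2,23', '56:2,23', '60:2,23', '64:2,23', '68:2,23', '72:2,23', '76:2,23', '80:2,23', '84:2,23', '88:2,23', '92:2,23', '96:2,24', '100:2,23', '104:2,24', '108:2,24', '112:2,23', '116:2,23', '120:2,23', '124:1,24', '128:1,25', '132:6,21', '136:15,24', '140:15,24', '144:8,23', '148:2,24', '152:2,23', '156:9,16', '160:0,25', '164:18,25', '168:3,22', '172:1,24', '176:3,22', '180:17,14', '184:15,14', '188:15,14', '192:11,15', '196:3,22', '200:3,14', '204:3,14', '208:3,14', '212:3,14', '216:3,14', '220:3,13', '224:3,12', '228:4,3', '232:3,2', '236:4,2', '240:3,3', '244:2,3', '248:2,3', '252:3,3', '256:4,3']
```

```bash
python3 - <<'E'
from h import *
q=fit([138.5,162,187]);g0=chain(*q)
for t in np.arange(.9,-.01,-.1):
    p=(min(t,q[0]),.03);d=chain(*p)-g0;print(np.round(p,2),"tool",(d[1]*100).round(2),(-d[2]*100).round(2))
E
```

```text
lid,stay [1.2588 0.6363] [ 0.1916  0.0558 -0.241 ] grip [-0.151  -0.0338  0.2452] end [-0.151 -0.003  0.223] mid [-0.151   0.0117  0.2125]
[0.9  0.03] tool 1.01 -2.86
[0.8  0.03] tool -0.66 -1.59
[0.7  0.03] tool -2.2 -0.16
[0.6  0.03] tool -3.59 1.42
[0.5  0.03] tool -4.82 3.13
[0.4  0.03] tool -5.87 4.96
[0.3  0.03] tool -6.73 6.88
[0.2  0.03] tool -7.39 8.87
[0.1  0.03] tool -7.85 10.92
[0.   0.03] tool -8.11 13.01
```

```bash
python3 - <<'E'
from h import *
o=get_obs()
for q in ((.92,.047),(1.0,.2),(1.1,.4),(1.0,.05),(1.26,.636)):
    print(q,chain(*q),wproj(box(TP,[chain(*q,r) for r in(0,.05,.091,.109,.127,.165)]),o)[:,1])
w=cv2.imread("pics/w12.png");g=cv2.cvtColor(w,cv2.COLOR_BGR2GRAY)
r=g[120:235:2,232:276:2]//26
print("\n".join(str(120+2*i)+" "+"".join(map(str,x)) for i,x in enumerate(r)))
E
```

```text
(0.92, 0.047) [-0.151  -0.0224  0.2744] [ 59.963  101.263  143.3905 164.959  188.8314 248.6666]
(1.0, 0.2) [-0.151  -0.0274  0.267 ] [ 54.7578  99.6    144.2024 166.607  191.0731 250.9119]
(1.1, 0.4) [-0.151  -0.0338  0.2555] [ 48.1427  97.4838 144.814  167.9604 192.7738 251.5086]
(1.0, 0.05) [-0.151  -0.0085  0.2829] [ 54.7578  91.3017 129.6902 149.7958 172.4168 230.8797]
(1.26, 0.636) [-0.151  -0.0336  0.2454] [ 37.5439  89.7811 138.5131 161.8709 186.5742 243.7014]
120 6688998888888888873435
122 6799999999999998983345
124 6799999999999999984334
126 6799999989998989984334
128 6799999999999999984344
130 6799999988899989994334
132 6799998667778999994334
134 6799875667777789994433
136 6799866667777779994433
138 6799866667777779995333
140 6899976667777789995443
142 6899997667777899996433
144 6899998877788989997653
146 6899998999899999997663
148 6899899999988999996443
150 6899999999999999996333
152 6899999988899999996433
154 6899988677778999998643
156 6899876665555789997654
158 6999869999995679999657
160 6999889999995578999758
162 6899899998895579998557
164 6899989888885689998565
166 699
[... 237 characters left out ...]
84 5999733333444468998433
186 5999733333444458998433
188 5999852333444478998433
190 6999984333444689998433
192 4665798644457898998433
194 4565789998899998999433
196 4555558987889898998433
198 4555557766657555665433
200 4555555455544555555433
202 3445444455544444444433
204 3444434555544444444333
206 3333223555544444333333
208 3333323555544443333333
210 3333323555554344333322
212 3333323555544333333311
214 3333323555544333333311
216 3333323555544433333311
218 3333223555554433333311
220 3333433455444443333310
222 3335644555544443333311
224 3235543444444333333311
226 1111111111111111111111
228 0100000100100010000000
230 1110011011101111100010
232 1111101110100000111000
234 0000001110010110110001
```

```bash
cat >> h.py <<'E'
def knobs(th):
    return [[x,.095-(r*np.cos(th)-.034*np.sin(th)),.1+r*np.sin(th)+.034*np.cos(th)] for x in(-.09,.09) for r in(.171,.019)]
def orange(n):
    h=cv2.cvtColor(snapshot(n),cv2.COLOR_BGR2HSV);m=cv2.inRange(h,(5,190,120),(16,255,255));k,l,s,ce=cv2.connectedComponentsWithStats(m)
    return [(s[i][4],ce[i].round(1)) for i in range(1,k) if s[i][4]>40]
E
python3 - <<'E'
from h import *
for n in("scene","side"):
    print(n,orange(n))
    for th in (.7,.92,1.1,1.26): print(th,proj(n,box(TP,knobs(th))).round(0).tolist())
E
```

```text
scene [(np.int32(133), array([237.1, 146. ])), (np.int32(50), array([471.4, 145.9])), (np.int32(131), array([256.9, 182.7])), (np.int32(181), array([201.8, 197.1])), (np.int32(162), array([226.6, 231.8]))]
0.7 [[217.0, 145.0], [254.0, 180.0], [182.0, 193.0], [223.0, 229.0]]
0.92 [[227.0, 144.0], [256.0, 182.0], [191.0, 194.0], [226.0, 230.0]]
1.1 [[236.0, 146.0], [258.0, 183.0], [201.0, 197.0], [228.0, 232.0]]
1.26 [[245.0, 148.0], [260.0, 184.0], [210.0, 200.0], [229.0, 233.0]]
side [(np.int32(81), array([309.7, 161.2]))]
0.7 [[263.0, 187.0], [256.0, 188.0], [314.0, 182.0], [303.0, 183.0]]
0.92 [[261.0, 177.0], [256.0, 187.0], [312.0, 172.0], [302.0, 182.0]]
1.1 [[260.0, 169.0], [256.0, 186.0], [310.0, 164.0], [302.0, 181.0]]
1.26 [[258.0, 163.0], [255.0, 186.0], [308.0, 158.0], [301.0, 181.0]]
```

Knob blobs in both cameras put the lid at about 1.12, and the holes give stay at about 0.38. The roller has crept again because the bar loads it along its length. I'll fold the stay while letting the lid sink at its natural rate, which keeps the load low.

```bash
python3 - <<'E'
from h import *
o=get_obs();th=1.12
s=least_squares(lambda p:wproj(box(TP,[chain(th,p[0],r) for r in(.091,.109,.127)]),o)[:,1]-[138,161,186],[.35]);ps=s.x[0];print(ps,s.fun)
g0=chain(th,ps);print(g0)
for k in range(1,11):
    p=(th-.045*k,ps+(0.0-ps)*k/10);d=chain(*p)-g0;print(np.round(p,2),"tool",(d[1]*100).round(2),(-d[2]*100).round(2))
E
```

```text
0.35839447496915094 [ 0.3733  0.0448 -0.3581]
[-0.151  -0.026   0.2631]
[1.08 0.32] tool -0.33 0.12
[1.03 0.29] tool -0.65 0.26
[0.99 0.25] tool -0.97 0.4
[0.94 0.22] tool -1.29 0.55
[0.9  0.18] tool -1.6 0.72
[0.85 0.14] tool -1.91 0.89
[0.81 0.11] tool -2.22 1.08
[0.76 0.07] tool -2.53 1.28
[0.72 0.04] tool -2.82 1.48
[0.67 0.  ] tool -3.12 1.7
```

Emit:
move_arm:
  commands:
    - {"offset":[-0.3,0,0.1],"twist":0}
    - {"offset":[-0.65,0,0.2],"twist":0}
    - {"offset":[-1.0,0,0.35],"twist":0}
    - {"offset":[-1.3,0,0.5],"twist":0}
    - {"offset":[-1.6,0,0.65],"twist":0}
    - {"offset":[-1.9,0,0.8],"twist":0}
    - {"offset":[-2.2,0,1.0],"twist":0}
    - {"offset":[-2.5,0,1.2],"twist":0}
    - {"offset":[-2.8,0,1.4],"twist":0}
    - {"offset":[-3.1,0,1.6],"twist":0}

```text
t: 25.83
tcp_pos: [0.4207, -0.0355, 0.2577]
eef_rot: [2.261, 2.18, 0.001]
wrist_force: [6.5, -1.0, 4.7]
opening: 0.256
finger_force: 60.0
```

```bash
python3 - <<'E'
from h import *
inv();print(get_obs()["wrist_force"])
for n in("scene","side"): print(orange(n))
for th in (.6,.7,.8,.9,1.0): print(th,[proj(n,box(TP,knobs(th)))[k].round(0).tolist() for n,k in(("scene",0),("scene",2),("side",2))])
w=snapshot("wrist");g=cv2.cvtColor(w,cv2.COLOR_BGR2GRAY);r=g[100:235:3,232:276:2]//26
print("\n".join(str(100+3*i)+" "+"".join(map(str,x)) for i,x in enumerate(r)))
E
```

```text
box [-0.1506 -0.0539  0.2577] lid,stay [ 0.3959 -0.4182] res [ 0.1783 -0.1889] ff 60.00186502933502
[ 6.4894 -1.0467  4.7351]
[(np.int32(116), array([217.7, 144.6])), (np.int32(51), array([471.4, 145.9])), (np.int32(104), array([252.9, 180. ])), (np.int32(128), array([181.8, 193.2])), (np.int32(127), array([221.9, 228.9]))]
[(np.int32(195), array([309.2, 182.5])), (np.int32(129), array([262. , 187.9]))]
0.6 [[214.0, 146.0], [178.0, 194.0], [315.0, 187.0]]
0.7 [[217.0, 145.0], [182.0, 193.0], [314.0, 182.0]]
0.8 [[221.0, 144.0], [186.0, 193.0], [313.0, 177.0]]
0.9 [[226.0, 144.0], [190.0, 194.0], [312.0, 172.0]]
1.0 [[231.0, 145.0], [195.0, 195.0], [311.0, 168.0]]
100 4577777777777777762333
103 4577777777777777762333
106 4577777777777777763232
109 4577777777777777763322
112 4577777777777777763332
115 4678777777777777773322
118 4778777777777877874233
121 4778777788887777784322
124 4788776555556777874333
127 4787755555454477785345
130 4788678888444457875468
133 4788778886444467776445
136 4787777764344677875444
139 4788777776677777878544
142 5787777777777777876444
145 5788777778887777876444
148 5787777555556777776444
151 5788754555545577877542
154 5788644555666557877553
157 5788634555665657777232
160 5787764555565577887232
163 5787777655566777777543
166 5787777777777777777555
169 4787777777777777777332
172 4887777777777777777322
175 4877775433345677877322
178 5887642222332367777322
181 5887512222232347777322
184 5887622223333347777322
187 5887752222333477777332
190 5887777543456777787322
193 5666667777777777444332
196 3444346544446544444322
199 3444333344433333344322
202 2322222344333333323222
205 2222212344343222222232
208 2222212344433333222222
211 2222222344433232222211
214 2222212344333222222210
217 1111113344333232222211
220 2222212434333222323200
223 2234433344333333222200
226 1001010001001000000100
229 0000000000000000100000
232 0000000000000100000000
```

```bash
python3 - <<'E'
from h import *
o=get_obs()
for th in (.67,.7,.73):
    s=least_squares(lambda p:wproj(box(TP,[chain(th,p[0],r) for r in(.091,.109,.127)]),o)[:,1]-[131,156,182.5],[.05]);print(th,s.x,s.fun,chain(th,s.x[0]))
g0=chain(.7,.0)
for t in np.arange(.62,-.01,-.08):
    d=chain(t,0)-g0;print(round(t,2),"tool",(d[1]*100).round(2),(-d[2]*100).round(2))
E
```

```text
0.67 [-0.] [ 0.5764 -0.0572 -0.4722] [-0.151  -0.0572  0.2461]
0.7 [0.0538] [ 0.419  -0.0301 -0.3637] [-0.151  -0.0583  0.2436]
0.73 [0.1094] [ 0.2862  0.0028 -0.2796] [-0.151  -0.0594  0.2409]
0.62 tool -1.16 1.23
0.54 tool -2.21 2.55
0.46 tool -3.16 3.94
0.38 tool -3.99 5.41
0.3 tool -4.7 6.94
0.22 tool -5.28 8.52
0.14 tool -5.74 10.15
0.06 tool -6.07 11.8
```

Emit:
move_arm:
  commands:
    - {"offset":[-0.8,0,0.9],"twist":0}
    - {"offset":[-1.6,0,1.85],"twist":0}
    - {"offset":[-2.3,0,2.8],"twist":0}
    - {"offset":[-2.95,0,3.8],"twist":0}
    - {"offset":[-3.5,0,4.8],"twist":0}
    - {"offset":[-4.05,0,5.9],"twist":0}
    - {"offset":[-4.5,0,7.0],"twist":0}
    - {"offset":[-4.9,0,8.1],"twist":0}
    - {"offset":[-5.2,0,9.1],"twist":0}
    - {"offset":[-5.4,0,10.1],"twist":0}

```text
t: 26.82
tcp_pos: [0.4189, -0.0905, 0.1563]
eef_rot: [2.26, 2.18, -0.001]
wrist_force: [3.6, -11.4, 5.4]
opening: 0.263
finger_force: 60.0
```

Emit:
move_arm:
  commands:
    - {"offset":[-0.15,0,0.8],"twist":0}
    - {"offset":[-0.25,0,1.5],"twist":0}
    - {"offset":[-0.3,0,2.0],"twist":0}
    - {"offset":[-0.3,0,2.3],"twist":0}
    - {"offset":[-0.3,0,2.3],"twist":0}
    - {"offset":[-0.3,0,2.3],"twist":0}

```text
t: 27.32
tcp_pos: [0.4188, -0.0936, 0.1335]
eef_rot: [2.259, 2.18, -0.002]
wrist_force: [2.9, -15.5, 1.6]
opening: 0.258
finger_force: 60.0
```

```bash
python3 - <<'E'
from h import *
inv();print(get_obs()["wrist_force"])
for n in("scene","side"): print(orange(n))
for th in (.0,.05,.1,.2): print(th,[proj(n,box(TP,knobs(th)))[k].round(1).tolist() for n,k in(("scene",0),("scene",2),("side",2))])
w=snapshot("wrist");g=cv2.cvtColor(w,cv2.COLOR_BGR2GRAY);r=g[80:235:3,232:276:2]//26
print("\n".join(str(80+3*i)+" "+"".join(map(str,x)) for i,x in enumerate(r)))
o=get_obs();print(wproj(box(TP,[chain(0,0,r) for r in(.091,.109,.127)]),o))
E
```

```text
box [-0.1505 -0.112   0.1335] lid,stay [0.1218 0.072 ] res [ 0. -0.] ff 60.00052034854889
[  2.8505 -15.4821   1.6007]
[(np.int32(50), array([471.4, 145.9])), (np.int32(125), array([202.6, 158. ])), (np.int32(109), array([246.6, 178.3])), (np.int32(118), array([169.6, 203.7])), (np.int32(106), array([215.5, 227.2]))]
[(np.int32(84), array([304.1, 188.7])), (np.int32(90), array([316.2, 215.7])), (np.int32(41), array([266.5, 224.2]))]
0.0 [[202.2, 158.0], [169.1, 203.1], [316.0, 215.6]]
0.05 [[202.5, 156.6], [169.1, 201.9], [316.1, 213.5]]
0.1 [[202.8, 155.2], [169.3, 200.7], [316.2, 211.3]]
0.2 [[203.9, 152.6], [170.0, 198.6], [316.2, 206.7]]
80 4444444445888888888874
83 4444444444888888888874
86 4444444478888888888873
89 4344333377777777777774
92 4444444588888888888885
95 4444448888888888888885
98 4444448766678888888884
101 4444434322234678888884
104 4444322222222357888884
107 4443222222222225788884
110 4443222222223323688884
113 4443222222232323688883
116 4456322222223324788883
119 4468422222222246888883
122 4468763222223578888883
125 4448887665667888888883
128 488888888888888888887
[... 310 characters left out ...]
878888888888872
167 8888878878888788888872
170 8888788787778788888862
173 8888875444445787888862
176 8888642222222357888862
179 8887422222232236788762
182 8886212222233324788762
185 8886212222222225788752
188 8886422222232236788752
191 8888652222222467788752
194 4444476544446777784332
197 4443444777777777744332
200 4443344666677787644332
203 4443343333455666534332
206 3333333334333333333322
209 1111113334333222222221
212 2221113333333322222200
215 2222113333333222222210
218 2222113333333222222200
221 1222113333333222222200
224 2221113333333222222200
227 2222113333333222222200
230 1111113333333222212200
233 0000002333333100000000
[[251.1154 109.5831]
 [251.1002 144.9785]
 [251.0858 178.3064]]
```

```bash
python3 - <<'E'
from h import *
o=get_obs()
for ps in (0,.03,.06,.1): print(ps,wproj(box(TP,[chain(0,ps,r) for r in(.091,.109,.127)]),o)[:,1])
q=least_squares(lambda p:wproj(box(TP,[chain(p[0],p[1],r) for r in(.091,.109,.127)]),o)[:,1]-[112,149,183],[.0,.05]);print(q.x,q.fun,chain(*q.x))
E
```

```text
0 [109.5831 144.9785 178.3064]
0.03 [109.2909 143.9852 176.49  ]
0.06 [108.8472 142.8483 174.5517]
0.1 [108.0323 141.1225 171.7911]
[-0.0781 -0.1552] [ 0.2371 -0.4765  0.2093] [-0.151  -0.1159  0.1292]
```

Emit:
move_arm:
  commands:
    - {"offset":[0,0,0],"twist":0}
    - {"offset":[0,0,0],"twist":0}
    - {"offset":[0,0,0],"twist":0}
    - {"offset":[0,0,0],"twist":0}
    - {"offset":[0,0,-2],"twist":0}
    - {"offset":[0,0,-4],"twist":0}
    - {"offset":[0,0,-7],"twist":0}
    - {"offset":[0,0,-9],"twist":0}
    - {"offset":[0,0,-9],"twist":0}
    - {"offset":[0,0,-9],"twist":0}
  claw: 0.58

```text
t: 28.3
tcp_pos: [0.4185, -0.0922, 0.2241]
eef_rot: [2.26, 2.18, 0.001]
wrist_force: [-0.9, 0.6, -0.3]
opening: 0.42
finger_force: 0.0
```

```bash
python3 - <<'E'
from h import *
o=get_obs();w=snapshot("wrist");cv2.imwrite("pics/w13.png",w)
print(o["tcp_pos"],o["wrist_force"],wproj(box(TP,[chain(0,0,r) for r in(.091,.109,.127,.165)]),o),wproj(box(TP,[chain(0,.1,r) for r in(.091,.109,.127,.165)]),o)[:,1])
g=cv2.cvtColor(w,cv2.COLOR_BGR2GRAY);r=g[100:225:2,232:276:2]//26
print("\n".join(str(100+2*i)+" "+"".join(map(str,x)) for i,x in enumerate(r)))
E
```

```text
[ 0.4185 -0.0922  0.2241] [-0.9177  0.6358 -0.2675] [[251.1348 107.1086]
 [251.1321 130.3442]
 [251.1295 152.687 ]
 [251.1243 197.1457]] [106.1884 128.3612 149.4407 190.697 ]
100 4458888887788888732222
102 4458888654457888732222
104 4458886442224788722222
106 4448875444333588722333
108 4457874445523478722244
110 4448864545532478722245
112 4458874445533588722245
114 4458886445534788723245
116 4458887655547888722235
118 4457888877778888732235
120 4448888888787888753235
122 4448888888888788753234
124 4458878765677888743235
126 4448887544446788722235
128 4448886445523778722344
130 4447874445522578722355
132 4447874445422488722355
134 4448874445522578722345
136 4447875445423778742245
138 4448887544436778742355
140 4447877766677778742245
142 4448877777777778622245
144 4447877777777778622245
146 4447877776677778622244
148 4447877554346778622244
150 4447876444324778632245
152 4447874444323677742244
154 4447874445423677742245
156 4447874445422677632355
158 4447876444424777522355
160 3447877544457777522354
162 2227877776777778522354
164 2226877777777777544555
166 2226877767667777554555
168 2225766678756666554444
170 2222212367653232232454
172 2222111377653222222232
174 2222211267653222222222
176 2222211234333222222222
178 2222111233332222222222
180 2222211233332222222222
182 1111111233332222222222
184 1111111233332222222222
186 1221000133320000122222
188 2220000011100000122222
190 2220000100000010022222
192 2210000001000100122222
194 2210110001001100022222
196 2210000000000000122222
198 2210000000000010122222
200 2210010100000000122222
202 2210000000000000022222
204 2220000000000000122222
206 2210000000000000122222
208 2221000000000000122222
210 2222111111222222222222
212 2222211122222222222222
214 2222211122222222222222
216 2222221122222222222222
218 2212221122222222222222
220 2222221122222222222222
222 2221211122222222222222
224 2222221122222322222222
```

The lid is shut and the stay is folded: the holes and roller match stay = 0. Now I'll estimate the knob angles by fitting a wing model to the orange masks.

```bash
cat >> h.py <<'E'
KN={"nl":(-.09,.076),"nr":(-.09,-.076),"fl":(.09,.076),"fr":(.09,-.076)}
def kfit(k,views): # views: list of (img, projfn)
    x,y=KN[k];best=[]
    for ph in np.radians(np.arange(-30,150,3)):
        c,s=np.cos(-ph),np.sin(-ph);W=[[x+a*c-b*s,y+a*s+b*c,z] for a in(-.022,.022) for b in(-.0065,.0065) for z in(.12,.145)]
        H=[[x+.015*np.cos(t),y+.015*np.sin(t),z] for t in np.arange(0,6.3,.3) for z in(.112,.12)]
        sc=0
        for im,pf in views:
            m=cv2.inRange(cv2.cvtColor(im,cv2.COLOR_BGR2HSV),(3,150,80),(18,255,255))
            w=pf(box(TP,W));ctr=w.mean(0);p=np.zeros_like(m)
            for Q in (W,H): cv2.fillConvexPoly(p,cv2.convexHull(np.round(pf(box(TP,Q))).astype(np.int32)),255)
            r=np.zeros_like(m);cv2.circle(r,tuple(int(v) for v in ctr),int(np.ptp(w,0).max()*.5)+12,255,-1);m&=r
            sc+=(m&p>0).sum()/max(1,((m|p)>0).sum())
        best.append((round(sc/len(views),3),round(np.degrees(ph))))
    return sorted(best)[::-1][:4]
E
python3 - <<'E'
from h import *
sc,sd=snapshot("scene"),snapshot("side");V=[(sc,lambda P:proj("scene",P)),(sd,lambda P:proj("side",P))]
for k in KN: print(k,kfit(k,V),"scene",kfit(k,V[:1])[:2],"side",kfit(k,V[1:])[:2])
o=get_obs();w=snapshot("wrist");print("wrist nr",kfit("nr",[(w,lambda P:wproj(P,o))]))
plan((box(TP,[-.09,.076,.23])[0],TP[2]+np.pi/2-.3))
E
```

```text
nl [(np.float64(0.189), 24), (np.float64(0.188), 21), (np.float64(0.188), 18), (np.float64(0.183), 9)] scene [(np.float64(0.32), 24), (np.float64(0.32), 21)] side [(np.float64(0.076), 102), (np.float64(0.075), 99)]
nr [(np.float64(0.59), 27), (np.float64(0.586), 30), (np.float64(0.583), 15), (np.float64(0.577), 24)] scene [(np.float64(0.512), 27), (np.float64(0.511), 24)] side [(np.float64(0.671), 15), (np.float64(0.667), 30)]
fl [(np.float64(0.453), -3), (np.float64(0.448), -12), (np.float64(0.443), -15), (np.float64(0.442), 6)] scene [(np.float64(0.697), -3), (np.float64(0.691), -12)] side [(np.float64(0.219), 48), (np.float64(0.215), 27)]
fr [(np.float64(0.476), 3), (np.float64(0.46), -12), (np.float64(0.459), 30), (np.float64(0.458), 6)] scene [(np.float64(0.248), 69), (np.float64(0.244), 60)] side [(np.float64(0.72), 3), (np.float64(0.7), -9)]
wrist nr [(np.float64(0.523), 42), (np.float64(0.517), 33), (np.float64(0.513), 45), (np.float64(0.513), 39)]
tcp [ 0.4176 -0.0919  0.2225] yaw -0.03622101409550123 q6 -0.3202650524783489 F [-0.8239  0.3323 -0.4022] open 0.41912333028881277
[0.486  0.0921 0.23  ] [18.64  6.17 -0.75] twist -72.8
```

Emit:
move_arm:
  commands:
    - {"offset":[2,0.6,-0.5],"twist":-7}
    - {"offset":[5,1.6,-1],"twist":-14}
    - {"offset":[8,2.6,-1],"twist":-21}
    - {"offset":[11,3.6,-1],"twist":-28}
    - {"offset":[14,4.6,-1],"twist":-35}
    - {"offset":[17,5.6,-1],"twist":-42}
    - {"offset":[18.6,6.2,-1],"twist":-49}
    - {"offset":[18.6,6.2,-1],"twist":-56}
    - {"offset":[18.6,6.2,-1],"twist":-63}
    - {"offset":[18.6,6.2,-1],"twist":-70}
  claw: 0.5

```text
t: 29.33
tcp_pos: [0.4865, 0.0919, 0.2323]
eef_rot: [-0.59, -3.084, 0.001]
wrist_force: [-0.8, 0.1, 0.4]
opening: 0.503
finger_force: 0.0
```

Emit:
move_arm:
  commands:
    - {"offset":[0,0,0],"twist":0}
    - {"offset":[0,0,0],"twist":0}

```text
t: 29.5
tcp_pos: [0.4866, 0.0915, 0.2327]
eef_rot: [-0.607, -3.081, 0.001]
wrist_force: [-0.3, -0.3, 0.4]
opening: 0.5
finger_force: 0.0
```

```bash
python3 - <<'E'
from h import *
o=get_obs();w=snapshot("wrist");V=[(w,lambda P:wproj(P,o))]
print("nl",kfit("nl",V));cv2.imwrite("pics/w14.png",w)
plan((box(TP,[-.09,.076,.142])[0],TP[2]+np.pi/2-.35))
sc,sd=snapshot("scene"),snapshot("side");V=[(sc,lambda P:proj("scene",P)),(sd,lambda P:proj("side",P))]
for k in ("nr","fr","fl"): print(k,kfit(k,V),"scene",kfit(k,V[:1])[:2],"side",kfit(k,V[1:])[:2])
m=cv2.inRange(cv2.cvtColor(w,cv2.COLOR_BGR2HSV),(3,150,80),(18,255,255));k,l,s,ce=cv2.connectedComponentsWithStats(m);print([(s[i].tolist(),ce[i].round(0)) for i in range(1,k) if s[i][4]>80])
print(wproj(box(TP,[-.09,.076,.145]),o))
E
```

```text
nl [(np.float64(0.538), 18), (np.float64(0.523), 21), (np.float64(0.512), 15), (np.float64(0.51), 12)]
tcp [0.4867 0.0914 0.2329] yaw 1.1806268544890535 q6 -1.1155936142416067 F [-0.1749  0.2418  0.3181] open 0.5016571792415749
[0.486  0.0921 0.142 ] [0.08 0.04 9.09] twist -0.2
nr [(np.float64(0.507), 30), (np.float64(0.507), 15), (np.float64(0.504), 27), (np.float64(0.493), 21)] scene [(np.float64(0.334), 30), (np.float64(0.333), 12)] side [(np.float64(0.684), 15), (np.float64(0.679), 30)]
fr [(np.float64(0.469), 3), (np.float64(0.453), 30), (np.float64(0.451), 9), (np.float64(0.451), 6)] scene [(np.float64(0.244), 69), (np.float64(0.24), 78)] side [(np.float64(0.711), 3), (np.float64(0.691), -9)]
fl [(np.float64(0.447), -3), (np.float64(0.442), -12), (np.float64(0.437), -15), (np.float64(0.435), 6)] scene [(np.float64(0.697), -3), (np.float64(0.691), -12)] side [(np.float64(0.206), 48), (np.float64(0.202), 27)]
[([0, 0, 121, 58, 3567], array([40., 19.])), ([0, 0, 512, 263, 75963], array([232., 110.])), ([317, 8, 18, 10, 119], array([325.,  13.])), ([423, 144, 80, 53, 2541], array([461., 169.])), ([154, 151, 47, 26, 562], array([178., 164.])), ([233, 167, 35, 57, 1115], array([250., 194.])), ([59, 179, 11, 11, 90], array([ 64., 184.])), ([335, 249, 19, 43, 243], array([345., 266.])), ([151, 250, 15, 55, 250], array([157., 276.])), ([338, 288, 15, 17, 119], array([345., 297.])), ([255, 291, 217, 47, 3686], array([392., 323.])), ([30, 292, 38, 46, 1311], array([ 49., 314.])), ([136, 321, 126, 17, 1267], array([192., 330.]))]
[[252.1545 198.9718]]
```

The near-left wing at (250,194) lines up with the pads, at about 20°. I'll descend, grip and turn it clockwise.

Emit:
move_arm:
  commands:
    - {"offset":[0.1,0.05,3],"twist":0}
    - {"offset":[0.1,0.05,6],"twist":0}
    - {"offset":[0.1,0.05,8],"twist":0}
    - {"offset":[0.1,0.05,9],"twist":0}
    - {"offset":[0.1,0.05,9],"twist":0}
    - {"offset":[0.1,0.05,9],"twist":0}
    - {"offset":[0.1,0.05,9],"twist":0}

```text
t: 30.23
tcp_pos: [0.4867, 0.0923, 0.1442]
eef_rot: [0.603, 3.082, 0.0]
wrist_force: [-0.4, -0.2, 0.3]
opening: 0.5
finger_force: 0.0
```

Emit:
move_arm:
  commands:
    - {"offset":[0,0,0],"twist":0}
    - {"offset":[0,0,0],"twist":0}
    - {"offset":[0,0,0],"twist":0}
    - {"offset":[0,0,0],"twist":0}
    - {"offset":[0,0,0],"twist":0}
    - {"offset":[0,0,0],"twist":0}
    - {"offset":[0,0,0],"twist":0}
  claw: 1
  squeeze: 40

```text
t: 30.82
tcp_pos: [0.4854, 0.0916, 0.1435]
eef_rot: [-0.601, -3.082, 0.002]
wrist_force: [-5.8, -8.1, 8.5]
opening: 0.142
finger_force: 40.0
```

Emit:
move_arm:
  commands:
    - {"offset":[0,0,0],"twist":6}
    - {"offset":[0,0,0],"twist":12}
    - {"offset":[0,0,0],"twist":18}
    - {"offset":[0,0,0],"twist":24}
    - {"offset":[0,0,0],"twist":30}
    - {"offset":[0,0,0],"twist":36}
    - {"offset":[0,0,0],"twist":42}
    - {"offset":[0,0,0],"twist":48}
    - {"offset":[0,0,0],"twist":54}
    - {"offset":[0,0,0],"twist":60}

```text
t: 31.65
tcp_pos: [0.4865, 0.0923, 0.1436]
eef_rot: [2.069, 2.364, 0.001]
wrist_force: [0.5, -0.2, 0.3]
opening: 0.141
finger_force: 40.0
```

```bash
python3 - <<'E'
from h import *
o=get_obs();print(o["wrist_torque"]);plan((box(TP,[-.09,.076,.142])[0],TP[2]+np.pi/2-2.2))
E
```

```text
[-0.0674 -0.2211  0.0565]
tcp [0.4865 0.0923 0.1436] yaw 0.13310329175751992 q6 -0.066181518387707 F [ 0.4882 -0.1838  0.3133] open 0.14106406354804868
[0.486  0.0921 0.142 ] [-0.02 -0.05  0.16] twist 45.7
```

Emit:
move_arm:
  commands:
    - {"offset":[0,0,0],"twist":6}
    - {"offset":[0,0,0],"twist":12}
    - {"offset":[0,0,0],"twist":18}
    - {"offset":[0,0,0],"twist":24}
    - {"offset":[0,0,0],"twist":30}
    - {"offset":[0,0,0],"twist":36}
    - {"offset":[0,0,0],"twist":42}
    - {"offset":[0,0,0],"twist":46}
    - {"offset":[0,0,0],"twist":48}
    - {"offset":[0,0,0],"twist":48}

```text
t: 32.48
tcp_pos: [0.4874, 0.092, 0.1437]
eef_rot: [2.848, 1.323, 0.003]
wrist_force: [6.6, -3.0, -5.0]
opening: 0.14
finger_force: 40.2
```

```bash
python3 - <<'E'
from h import *
o=get_obs();print(o["wrist_torque"]);plan((box(TP,[-.09,.076,.142])[0],TP[2]+np.pi/2-2.2))
E
```

```text
[-0.6501 -0.9832  0.9987]
tcp [0.4874 0.092  0.1437] yaw -0.7013100450685447 q6 0.7686289345385526 F [ 6.6148 -2.9547 -5.0028] open 0.14046412827687127
[0.486  0.0921 0.142 ] [-0.09 -0.11  0.17] twist -2.1
```

The torque rose to 1.0 N m at the expected angle, so near-left is at its stop. I'll release and go to the diagonal, far-right.

Emit:
move_arm:
  commands:
    - {"offset":[0,0,0],"twist":-1}
    - {"offset":[0,0,0],"twist":-2}
    - {"offset":[0,0,0],"twist":-2}
    - {"offset":[0,0,0],"twist":-2}
    - {"offset":[0,0,0],"twist":-2}
    - {"offset":[0,0,-2],"twist":-2}
    - {"offset":[0,0,-5],"twist":-2}
    - {"offset":[0,0,-8],"twist":-2}
    - {"offset":[0,0,-9],"twist":-2}
    - {"offset":[0,0,-9],"twist":-2}
  claw: 0.5

```text
t: 33.32
tcp_pos: [0.4875, 0.0924, 0.2361]
eef_rot: [2.823, 1.374, 0.007]
wrist_force: [0.1, 0.0, -0.3]
opening: 0.498
finger_force: 0.0
```

```bash
python3 - <<'E'
from h import *
o=get_obs();w=snapshot("wrist");V=[(w,lambda P:wproj(P,o))]
print("nl",kfit("nl",V))
plan((box(TP,[.09,-.076,.23])[0],TP[2]+np.pi/2-.1))
E
```

```text
nl [(np.float64(0.485), 126), (np.float64(0.485), 123), (np.float64(0.479), 120), (np.float64(0.478), 129)]
tcp [0.4867 0.0924 0.2344] yaw -0.6647344362009455 q6 0.7316926680771907 F [-1.0883 -0.0926 -0.2037] open 0.4992860076545171
[ 0.6604 -0.0663  0.23  ] [-1.77 23.46  0.48] twist -120.3
```

Emit:
move_arm:
  commands:
    - {"offset":[-0.2,3,0],"twist":-7}
    - {"offset":[-0.4,6,0],"twist":-14}
    - {"offset":[-0.7,9,0],"twist":-21}
    - {"offset":[-0.9,12,0],"twist":-28}
    - {"offset":[-1.1,15,0],"twist":-35}
    - {"offset":[-1.4,18,0],"twist":-42}
    - {"offset":[-1.6,21,0],"twist":-49}
    - {"offset":[-1.8,23.5,0],"twist":-56}
    - {"offset":[-1.8,23.5,0],"twist":-63}
    - {"offset":[-1.8,23.5,0],"twist":-70}

```text
t: 34.2
tcp_pos: [0.6602, -0.0679, 0.231]
eef_rot: [-1.518, -2.748, 0.001]
wrist_force: [-1.0, -0.2, 0.2]
opening: 0.5
finger_force: 0.0
```

Emit:
move_arm:
  commands:
    - {"offset":[0,0,0],"twist":-7}
    - {"offset":[0,0,0],"twist":-14}
    - {"offset":[0,0,0],"twist":-21}
    - {"offset":[0,0,0],"twist":-28}
    - {"offset":[0,0,0],"twist":-35}
    - {"offset":[0,0,0],"twist":-42}
    - {"offset":[0,0,0],"twist":-49}
    - {"offset":[0,0,0],"twist":-49}
    - {"offset":[0,0,0],"twist":-49}

```text
t: 34.95
tcp_pos: [0.6596, -0.0667, 0.2321]
eef_rot: [-0.255, -3.129, -0.0]
wrist_force: [-0.7, 0.2, -0.2]
opening: 0.5
finger_force: 0.0
```

```bash
python3 - <<'E'
from h import *
o=get_obs();w=snapshot("wrist");V=[(w,lambda P:wproj(P,o))]
print("fr",kfit("fr",V));cv2.imwrite("pics/w15.png",w)
plan((box(TP,[.09,-.076,.142])[0],TP[2]+np.pi/2-.1))
m=cv2.inRange(cv2.cvtColor(w,cv2.COLOR_BGR2HSV),(3,150,80),(18,255,255))[140:240:2,210:290:2]//255
print("\n".join("".join(map(str,x)) for x in m))
E
```

```text
fr [(np.float64(0.487), 6), (np.float64(0.484), 9), (np.float64(0.471), 3), (np.float64(0.465), 15)]
tcp [ 0.6597 -0.0667  0.2324] yaw 1.407544107745498 q6 -1.5983430404248098 F [-0.7336  0.5348  0.0848] open 0.4962322540470536
[ 0.6604 -0.0663  0.142 ] [-0.08  0.05  9.04] twist -1.6
1110000000000000000000000000000000000000
1110000000000000000000000000000000000000
1110000000000000000000000000000000000000
1110000000000000000000000000000000000000
1110000000000000000000000000000000000000
1110000000000000000000000000000000000000
1111000000000000000000000000000000000000
1111000000000000000000000000000000000000
1111000000000000000000000000000000000000
1111000000000000000000000000000000000000
1111000000000000000000000000000000000000
1111100000000000000000000000000000000000
1111100000000000000000000000000000000000
1111100000000000000000000000000000000000
1111100000000000000000000000000000000000
1111100000000000011111100000000000000000
1111100000000000011111110000000000000000
0111100000000000111111110000000000000000
1111110000000000111111110000000000000000
111111000000000111111111110000000000
[... 534 characters left out ...]
000
0111010100000000111111110000000000000000
1111111000000000111001110000000000000000
0110001100000000111001110000000000000000
0111100100000000111001111010110000000000
0110110110000000111001111111110000000000
0010000001001101111001111111110000000000
0100100011111111111001111111110000000000
0111111111111111111001111111111000000000
0111111111111011111001111111111000000000
0010111111111101111001111111111000000000
0010110010111111111111111111111000000000
0011111111111111111111111111111100000000
0111111111111111011011111111111100000000
0111111111111100111011111111111100000000
0111111010011000001011111111111110000000
0101101000011110100111111111111111000000
0000000110111111111111111111111111100001
```

The far-right wing is vertical in the image and aligned with the pads. Same procedure.

Emit:
move_arm:
  commands:
    - {"offset":[0,0.05,3],"twist":0}
    - {"offset":[0,0.05,6],"twist":0}
    - {"offset":[0,0.05,8],"twist":0}
    - {"offset":[0,0.05,8.9],"twist":0}
    - {"offset":[0,0.05,8.9],"twist":0}
    - {"offset":[0,0.05,8.9],"twist":0}
    - {"offset":[0,0.05,8.9],"twist":0}

```text
t: 35.58
tcp_pos: [0.661, -0.0664, 0.1459]
eef_rot: [0.25, 3.13, -0.0]
wrist_force: [0.0, 0.4, 0.4]
opening: 0.5
finger_force: 0.0
```

Emit:
move_arm:
  commands:
    - {"offset":[0,0,0],"twist":0}
    - {"offset":[0,0,0],"twist":0}
    - {"offset":[0,0,0],"twist":0}
    - {"offset":[0,0,0],"twist":0}
    - {"offset":[0,0,0],"twist":0}
    - {"offset":[0,0,0],"twist":0}
    - {"offset":[0,0,0],"twist":0}
  claw: 1

```text
t: 36.17
tcp_pos: [0.6602, -0.0672, 0.1448]
eef_rot: [0.249, 3.131, -0.002]
wrist_force: [-1.7, -5.7, 5.1]
opening: 0.137
finger_force: 40.0
```

Emit:
move_arm:
  commands:
    - {"offset":[0,0,0],"twist":6}
    - {"offset":[0,0,0],"twist":12}
    - {"offset":[0,0,0],"twist":18}
    - {"offset":[0,0,0],"twist":24}
    - {"offset":[0,0,0],"twist":30}
    - {"offset":[0,0,0],"twist":36}
    - {"offset":[0,0,0],"twist":42}
    - {"offset":[0,0,0],"twist":48}
    - {"offset":[0,0,0],"twist":54}
    - {"offset":[0,0,0],"twist":60}

```text
t: 37.0
tcp_pos: [0.6607, -0.0667, 0.1448]
eef_rot: [1.787, 2.582, 0.0]
wrist_force: [2.4, -3.1, 1.2]
opening: 0.141
finger_force: 40.0
```

Emit:
move_arm:
  commands:
    - {"offset":[0,0,0],"twist":6}
    - {"offset":[0,0,0],"twist":12}
    - {"offset":[0,0,0],"twist":18}
    - {"offset":[0,0,0],"twist":24}
    - {"offset":[0,0,0],"twist":30}
    - {"offset":[0,0,0],"twist":36}
    - {"offset":[0,0,0],"twist":42}
    - {"offset":[0,0,0],"twist":48}
    - {"offset":[0,0,0],"twist":54}
    - {"offset":[0,0,0],"twist":58}

```text
t: 37.83
tcp_pos: [0.6614, -0.0668, 0.1448]
eef_rot: [2.815, 1.391, 0.003]
wrist_force: [6.0, -3.6, -3.2]
opening: 0.138
finger_force: 40.0
```

```bash
python3 - <<'E'
from h import *
o=get_obs();print(o["wrist_torque"]);plan((box(TP,[.09,-.076,.142])[0],TP[2]+np.pi/2-2.2))
E
```

```text
[-0.8647 -1.1574  0.0188]
tcp [ 0.6614 -0.0668  0.1448] yaw -0.6531541123793221 q6 0.4630323627914271 F [ 6.0386 -3.6109 -3.1516] open 0.13798233930749026
[ 0.6604 -0.0663  0.142 ] [-0.01 -0.11  0.28] twist 0.7
```

Emit:
move_arm:
  commands:
    - {"offset":[0,0,0],"twist":2}
    - {"offset":[0,0,0],"twist":4}
    - {"offset":[0,0,0],"twist":4}
    - {"offset":[0,0,0],"twist":4}

```text
t: 38.17
tcp_pos: [0.6614, -0.0669, 0.1448]
eef_rot: [2.857, 1.301, 0.003]
wrist_force: [5.9, -3.5, -2.1]
opening: 0.148
finger_force: 40.5
```

```bash
python3 - <<'E'
from h import *
o=get_obs();print(o["wrist_torque"]);plan((box(TP,[.09,-.076,.142])[0],TP[2]+np.pi/2-2.2))
E
```

```text
[-0.8461 -0.9562  1.1955]
tcp [ 0.6614 -0.0669  0.1448] yaw -0.716330034965227 q6 0.5264637400018312 F [ 5.9373 -3.4779 -2.0637] open 0.14793962612455921
[ 0.6604 -0.0663  0.142 ] [-0.02 -0.11  0.28] twist -2.9
```

Emit:
move_arm:
  commands:
    - {"offset":[0,0,0],"twist":-1}
    - {"offset":[0,0,0],"twist":-2}
    - {"offset":[0,0,0],"twist":-2}
    - {"offset":[0,0,0],"twist":-2}
    - {"offset":[0,0,0],"twist":-2}
    - {"offset":[0,0,-2],"twist":-2}
    - {"offset":[0,0,-5],"twist":-2}
    - {"offset":[0,0,-8],"twist":-2}
    - {"offset":[0,0,-9],"twist":-2}
    - {"offset":[0,0,-9],"twist":-2}
  claw: 0.5

```text
t: 39.0
tcp_pos: [0.6615, -0.0665, 0.2376]
eef_rot: [2.834, 1.349, 0.006]
wrist_force: [-0.0, -0.8, -0.1]
opening: 0.503
finger_force: 0.0
```

```bash
python3 - <<'E'
from h import *
o=get_obs();w=snapshot("wrist");V=[(w,lambda P:wproj(P,o))]
print("fr",kfit("fr",V))
plan((box(TP,[-.09,-.076,.23])[0],TP[2]+np.pi/2-.45))
E
```

```text
fr [(np.float64(0.491), 120), (np.float64(0.485), 81), (np.float64(0.482), 93), (np.float64(0.479), 123)]
tcp [ 0.6606 -0.0664  0.2355] yaw -0.6822714585649564 q6 0.49220912287936297 F [-0.388  -0.4445 -0.6917] open 0.5028963882549616
[ 0.4805 -0.0598  0.23  ] [-10.84 -14.39   0.51] twist -101.2
```

Emit:
move_arm:
  commands:
    - {"offset":[-1.8,-2.4,0],"twist":-7}
    - {"offset":[-3.6,-4.8,0],"twist":-14}
    - {"offset":[-5.4,-7.2,0],"twist":-21}
    - {"offset":[-7.2,-9.6,0],"twist":-28}
    - {"offset":[-9,-12,0],"twist":-35}
    - {"offset":[-10.8,-14.4,0],"twist":-42}
    - {"offset":[-10.8,-14.4,0],"twist":-49}
    - {"offset":[-10.8,-14.4,0],"twist":-56}
    - {"offset":[-10.8,-14.4,0],"twist":-63}
    - {"offset":[-10.8,-14.4,0],"twist":-70}

```text
t: 39.88
tcp_pos: [0.4793, -0.0592, 0.2332]
eef_rot: [-1.54, -2.736, 0.001]
wrist_force: [1.3, -0.1, 0.6]
opening: 0.499
finger_force: 0.0
```

Emit:
move_arm:
  commands:
    - {"offset":[0,0,0],"twist":-7}
    - {"offset":[0,0,0],"twist":-14}
    - {"offset":[0,0,0],"twist":-21}
    - {"offset":[0,0,0],"twist":-28}
    - {"offset":[0,0,0],"twist":-31}
    - {"offset":[0,0,0],"twist":-31}
    - {"offset":[0,0,0],"twist":-31}

```text
t: 40.47
tcp_pos: [0.4796, -0.0592, 0.2335]
eef_rot: [-0.765, -3.045, -0.0]
wrist_force: [-0.5, 0.7, 0.8]
opening: 0.503
finger_force: 0.0
```

```bash
python3 - <<'E'
from h import *
o=get_obs();w=snapshot("wrist");V=[(w,lambda P:wproj(P,o))]
print("nr",kfit("nr",V));cv2.imwrite("pics/w16.png",w)
plan((box(TP,[-.09,-.076,.142])[0],TP[2]+np.pi/2-.45))
m=cv2.inRange(cv2.cvtColor(w,cv2.COLOR_BGR2HSV),(3,150,80),(18,255,255))[160:236:2,210:300:2]//255
print("\n".join("".join(map(str,x)) for x in m))
E
```

```text
nr [(np.float64(0.506), 27), (np.float64(0.498), 24), (np.float64(0.482), 30), (np.float64(0.48), 33)]
tcp [ 0.4798 -0.0592  0.2337] yaw 1.0781569851078698 q6 -1.324581703717855 F [-0.7895  0.4898 -0.3931] open 0.498439089844713
[ 0.4805 -0.0598  0.142 ] [-0.1  -0.01  9.17] twist -0.4
111111111000000000000000000000000000000000000
111111111000000000000000000000000000000000000
111111111000000000000000000000000000000000000
111111110000000000000000000000000000000000000
111111110000000000000000000000000000000000000
111111110000000001111100000000000000000000000
111111100000000011111110000000000000000000000
111110000000000011111110000000000000000000000
111000000000000011111111000000000000000000000
111000000000000111111111100000000000000000000
111000000000001111111111110000000000000000000
111000000000011111111111111000000000000000000
111100000000011111111111111100000000000000000
111100000000111111111111111100000000000000000
111110000000111111111111111100000000000000000
111111000000111111111111111110000000000000000
111111000000111111111111111110000000000000000
11111110000011111111111111111000
[... 233 characters left out ...]
0000000000
111111111100000011111111100000000000000000000
111111111110000011110111000000000000000000000
011111111110000001110111000000000000000000000
011111111111000001110111000000000000000000000
011111111111000001110111000000000000000000000
011111111111100001110111000000000000000000000
011111111111100001110111000000000000000000000
011111111111110001110111000000000000000000000
011111111111110001110111000000000000000000000
011111111111111001110111000000000000000000000
011111111111111000000000000000000000000000000
011111111111100000000000000000000000000000000
011111111110000000000000000000000000000000000
011111111000011110000000000000000000000000000
011111000000111110000000000000000000000000000
```

Emit:
move_arm:
  commands:
    - {"offset":[0,0,3],"twist":0}
    - {"offset":[0,0,6],"twist":0}
    - {"offset":[0,0,8],"twist":0}
    - {"offset":[0,0,9],"twist":0}
    - {"offset":[0,0,9],"twist":0}
    - {"offset":[0,0,9],"twist":0}
    - {"offset":[0,0,9],"twist":0}

```text
t: 41.1
tcp_pos: [0.4807, -0.0595, 0.1451]
eef_rot: [0.763, 3.047, 0.0]
wrist_force: [-0.1, 0.4, 0.4]
opening: 0.499
finger_force: 0.0
```

Emit:
move_arm:
  commands:
    - {"offset":[0,0,0],"twist":0}
    - {"offset":[0,0,0],"twist":0}
    - {"offset":[0,0,0],"twist":0}
    - {"offset":[0,0,0],"twist":0}
    - {"offset":[0,0,0],"twist":0}
    - {"offset":[0,0,0],"twist":0}
    - {"offset":[0,0,0],"twist":0}
  claw: 1

```text
t: 41.68
tcp_pos: [0.4798, -0.06, 0.1447]
eef_rot: [-0.761, -3.047, 0.002]
wrist_force: [-6.5, -7.3, 6.3]
opening: 0.137
finger_force: 40.0
```

Emit:
move_arm:
  commands:
    - {"offset":[0,0,0],"twist":6}
    - {"offset":[0,0,0],"twist":12}
    - {"offset":[0,0,0],"twist":18}
    - {"offset":[0,0,0],"twist":24}
    - {"offset":[0,0,0],"twist":30}
    - {"offset":[0,0,0],"twist":36}
    - {"offset":[0,0,0],"twist":42}
    - {"offset":[0,0,0],"twist":48}
    - {"offset":[0,0,0],"twist":54}
    - {"offset":[0,0,0],"twist":54}

```text
t: 42.52
tcp_pos: [0.4809, -0.0593, 0.1447]
eef_rot: [2.069, 2.363, 0.001]
wrist_force: [2.7, 2.1, 2.5]
opening: 0.138
finger_force: 40.0
```

Emit:
move_arm:
  commands:
    - {"offset":[0,0,0],"twist":6}
    - {"offset":[0,0,0],"twist":12}
    - {"offset":[0,0,0],"twist":18}
    - {"offset":[0,0,0],"twist":24}
    - {"offset":[0,0,0],"twist":30}
    - {"offset":[0,0,0],"twist":36}
    - {"offset":[0,0,0],"twist":42}
    - {"offset":[0,0,0],"twist":46}
    - {"offset":[0,0,0],"twist":48}
    - {"offset":[0,0,0],"twist":48}

```text
t: 43.35
tcp_pos: [0.4819, -0.0597, 0.1448]
eef_rot: [2.845, 1.328, 0.004]
wrist_force: [8.9, 1.2, -3.8]
opening: 0.14
finger_force: 40.1
```

```bash
python3 - <<'E'
from h import *
o=get_obs();print(o["wrist_torque"]);plan((box(TP,[-.09,-.076,.142])[0],TP[2]+np.pi/2-2.2))
E
```

```text
[-0.1183 -1.5084  0.9352]
tcp [ 0.4819 -0.0597  0.1448] yaw -0.6973174872365231 q6 0.45107833466532715 F [ 8.8872  1.2375 -3.7785] open 0.13967070204385873
[ 0.4805 -0.0598  0.142 ] [-0.1  -0.1   0.28] twist -1.8
```

Near-right is at its stop (0.94 N m). Far-left is last.

Emit:
move_arm:
  commands:
    - {"offset":[0,0,0],"twist":-1}
    - {"offset":[0,0,0],"twist":-2}
    - {"offset":[0,0,0],"twist":-2}
    - {"offset":[0,0,0],"twist":-2}
    - {"offset":[0,0,0],"twist":-2}
    - {"offset":[0,0,-2],"twist":-2}
    - {"offset":[0,0,-5],"twist":-2}
    - {"offset":[0,0,-8],"twist":-2}
    - {"offset":[0,0,-9],"twist":-2}
    - {"offset":[0,0,-9],"twist":-2}
  claw: 0.5

```text
t: 44.18
tcp_pos: [0.4814, -0.0597, 0.237]
eef_rot: [2.822, 1.374, 0.005]
wrist_force: [1.3, -0.5, -0.3]
opening: 0.499
finger_force: 0.0
```

```bash
python3 - <<'E'
from h import *
o=get_obs();w=snapshot("wrist");V=[(w,lambda P:wproj(P,o))]
print("nr",kfit("nr",V))
plan((box(TP,[.09,.076,.23])[0],TP[2]+np.pi/2-.05))
E
```

```text
nr [(np.float64(0.417), 123), (np.float64(0.414), 78), (np.float64(0.411), -6), (np.float64(0.41), 129)]
tcp [ 0.4807 -0.0595  0.2354] yaw -0.664374757630034 q6 0.41795166313225285 F [-0.0982 -0.572   0.0134] open 0.4952009861514341
[0.6659 0.0856 0.23  ] [22.84  5.63  0.57] twist -123.1
```

Emit:
move_arm:
  commands:
    - {"offset":[3,0.7,0],"twist":-7}
    - {"offset":[6,1.4,0],"twist":-14}
    - {"offset":[9,2.2,0],"twist":-21}
    - {"offset":[12,2.9,0],"twist":-28}
    - {"offset":[15,3.6,0],"twist":-35}
    - {"offset":[18,4.4,0],"twist":-42}
    - {"offset":[21,5.1,0],"twist":-49}
    - {"offset":[22.8,5.6,0],"twist":-56}
    - {"offset":[22.8,5.6,0],"twist":-63}
    - {"offset":[22.8,5.6,0],"twist":-70}

```text
t: 45.07
tcp_pos: [0.665, 0.0865, 0.2319]
eef_rot: [-1.514, -2.75, 0.002]
wrist_force: [-0.9, -0.9, 0.4]
opening: 0.5
finger_force: 0.0
```

Emit:
move_arm:
  commands:
    - {"offset":[0,0,0],"twist":-7}
    - {"offset":[0,0,0],"twist":-14}
    - {"offset":[0,0,0],"twist":-21}
    - {"offset":[0,0,0],"twist":-28}
    - {"offset":[0,0,0],"twist":-35}
    - {"offset":[0,0,0],"twist":-42}
    - {"offset":[0,0,0],"twist":-49}
    - {"offset":[0,0,0],"twist":-53}
    - {"offset":[0,0,0],"twist":-53}
    - {"offset":[0,0,0],"twist":-53}

```text
t: 45.9
tcp_pos: [0.6645, 0.0855, 0.2331]
eef_rot: [-0.143, -3.136, 0.0]
wrist_force: [-0.3, -0.3, 0.2]
opening: 0.503
finger_force: 0.0
```

```bash
python3 - <<'E'
from h import *
o=get_obs();w=snapshot("wrist");V=[(w,lambda P:wproj(P,o))]
print("fl",kfit("fl",V))
plan((box(TP,[.09,.076,.142])[0],TP[2]+np.pi/2-.05))
m=cv2.inRange(cv2.cvtColor(w,cv2.COLOR_BGR2HSV),(3,150,80),(18,255,255))[160:236:2,210:300:2]//255
print("\n".join("".join(map(str,x)) for x in m))
E
```

```text
fl [(np.float64(0.533), 6), (np.float64(0.528), 12), (np.float64(0.525), 15), (np.float64(0.525), 3)]
tcp [0.6646 0.0855 0.2334] yaw 1.4791621851862673 q6 -1.4402278048586736 F [0.4236 0.2022 0.7677] open 0.500910547764481
[0.6659 0.0856 0.142 ] [-0.14  0.02  9.14] twist -0.3
000000000000000000000000000000000001111111111
000000000000000000000000000000000001111111111
000000000000000000000000000000000001111111111
000000000000000000000000000000000001111111111
000000000000000000000000000000000001111111111
000000000000000000111110000000000001111111111
000000000000000001111111000000000001111111111
000000000000000001111111100000000001111111111
000000000000000001111111100000000001111111111
000000000000000111111111100000000001111111111
000000000000001111111111110000000000111111111
000000000000011111111111111000000001111111111
000000000000011111111111111100000001111111111
000000000000111111111111111100000111111111111
000000000000111111111111111110011111111111111
000000000000111111111111111110011111111111111
000000000000111111111111111110011111111111111
00000000000011111111111111111001111111111
[... 224 characters left out ...]
1111111110
000000000000000011111111000000001001111111000
000000000000000011100111000000011011111000000
000000000000000011100111000000011111100000000
000000000000000011100111000000011000000000000
000000000000000011101111111110100000000000000
000000000000000011101111111100000000000000000
000000000000000011101111110000000000000000000
000000000000000111101111000000000000000000000
000000000000001111101110000000000000000000000
000000000000001111101110000000000000000000000
000000000000001100000100000000000000000000000
000000000000000000000000000000000000000000000
000000000000000000000000000000000000000000000
000000000000000000000000000000000000000000000
000000000000000000000000000000000000000000000
```

Emit:
move_arm:
  commands:
    - {"offset":[-0.05,0.02,3],"twist":0}
    - {"offset":[-0.05,0.02,6],"twist":0}
    - {"offset":[-0.05,0.02,8],"twist":0}
    - {"offset":[-0.05,0.02,9],"twist":0}
    - {"offset":[-0.05,0.02,9],"twist":0}
    - {"offset":[-0.05,0.02,9],"twist":0}
    - {"offset":[-0.05,0.02,9],"twist":0}

```text
t: 46.53
tcp_pos: [0.6664, 0.0857, 0.1459]
eef_rot: [0.14, 3.136, 0.0]
wrist_force: [0.3, 0.4, 0.3]
opening: 0.499
finger_force: 0.0
```

Emit:
move_arm:
  commands:
    - {"offset":[0,0,0],"twist":0}
    - {"offset":[0,0,0],"twist":0}
    - {"offset":[0,0,0],"twist":0}
    - {"offset":[0,0,0],"twist":0}
    - {"offset":[0,0,0],"twist":0}
    - {"offset":[0,0,0],"twist":0}
    - {"offset":[0,0,0],"twist":0}
  claw: 1

```text
t: 47.12
tcp_pos: [0.6659, 0.0847, 0.1448]
eef_rot: [0.139, 3.138, -0.002]
wrist_force: [1.0, -7.9, 3.1]
opening: 0.139
finger_force: 40.0
```

Emit:
move_arm:
  commands:
    - {"offset":[0,0,0],"twist":6}
    - {"offset":[0,0,0],"twist":12}
    - {"offset":[0,0,0],"twist":18}
    - {"offset":[0,0,0],"twist":24}
    - {"offset":[0,0,0],"twist":30}
    - {"offset":[0,0,0],"twist":36}
    - {"offset":[0,0,0],"twist":42}
    - {"offset":[0,0,0],"twist":48}
    - {"offset":[0,0,0],"twist":54}
    - {"offset":[0,0,0],"twist":60}

```text
t: 47.95
tcp_pos: [0.6662, 0.0851, 0.1449]
eef_rot: [1.696, 2.642, 0.0]
wrist_force: [1.9, -4.7, 1.4]
opening: 0.14
finger_force: 40.0
```

Emit:
move_arm:
  commands:
    - {"offset":[0,0,0],"twist":6}
    - {"offset":[0,0,0],"twist":12}
    - {"offset":[0,0,0],"twist":18}
    - {"offset":[0,0,0],"twist":24}
    - {"offset":[0,0,0],"twist":30}
    - {"offset":[0,0,0],"twist":36}
    - {"offset":[0,0,0],"twist":42}
    - {"offset":[0,0,0],"twist":48}
    - {"offset":[0,0,0],"twist":54}
    - {"offset":[0,0,0],"twist":60}

```text
t: 48.78
tcp_pos: [0.6668, 0.0849, 0.1449]
eef_rot: [2.79, 1.44, 0.003]
wrist_force: [5.9, -5.1, -0.9]
opening: 0.141
finger_force: 40.0
```

Emit:
move_arm:
  commands:
    - {"offset":[0,0,0],"twist":3}
    - {"offset":[0,0,0],"twist":5}
    - {"offset":[0,0,0],"twist":5}
    - {"offset":[0,0,0],"twist":5}

```text
t: 49.12
tcp_pos: [0.6668, 0.0849, 0.1449]
eef_rot: [2.846, 1.325, 0.003]
wrist_force: [6.5, -5.3, -0.1]
opening: 0.143
finger_force: 40.1
```

```bash
python3 - <<'E'
from h import *
o=get_obs();print(o["wrist_torque"]);plan((box(TP,[.09,.076,.142])[0],TP[2]+np.pi/2-2.2))
E
```

```text
[-1.3796 -1.0031  0.9606]
tcp [0.6668 0.0849 0.1449] yaw -0.6991587241525989 q6 0.7383626506025486 F [ 6.5419 -5.2711 -0.0855] open 0.1430008232281047
[0.6659 0.0856 0.142 ] [-0.   -0.11  0.29] twist -1.9
```

Far-left is at its stop (0.96 N m). I'll release, withdraw and check the final state.

Emit:
move_arm:
  commands:
    - {"offset":[0,0,0],"twist":-1}
    - {"offset":[0,0,0],"twist":-2}
    - {"offset":[0,0,0],"twist":-2}
    - {"offset":[0,0,0],"twist":-2}
    - {"offset":[0,0,0],"twist":-2}
    - {"offset":[0,0,-2],"twist":-2}
    - {"offset":[0,0,-5],"twist":-2}
    - {"offset":[0,0,-8],"twist":-2}
    - {"offset":[0,0,-12],"twist":-2}
    - {"offset":[0,0,-15],"twist":-2}
  claw: 0.5

```text
t: 49.95
tcp_pos: [0.6655, 0.0858, 0.2974]
eef_rot: [2.824, 1.375, 0.002]
wrist_force: [1.5, -0.2, -0.2]
opening: 0.498
finger_force: 0.0
```

Emit:
move_arm:
  commands:
    - {"offset":[0,0,-3],"twist":0}
    - {"offset":[0,0,-6],"twist":0}
    - {"offset":[0,0,-8],"twist":0}
    - {"offset":[0,0,-8],"twist":0}
    - {"offset":[0,0,-8],"twist":0}
    - {"offset":[0,0,-8],"twist":0}

```text
t: 50.45
tcp_pos: [0.6651, 0.0858, 0.3735]
eef_rot: [-2.824, -1.375, 0.002]
wrist_force: [-0.6, -0.0, -0.7]
opening: 0.501
finger_force: 0.0
```

```bash
python3 - <<'E'
from h import *
o=get_obs();w=snapshot("wrist");sc=snapshot("scene");sd=snapshot("side")
for k in KN: print(k,kfit(k,[(w,lambda P:wproj(P,o))])[:2],"sc",kfit(k,[(sc,lambda P:proj("scene",P))])[:2])
c=lambda im,x,y:cv2.resize(im[y:y+150,x:x+133],(400,450),interpolation=cv2.INTER_CUBIC)
cv2.imwrite("pics/final.png",np.hstack([c(sd,220,170),cv2.resize(w,(400,450))]))
E
```

```text
nl [(np.float64(0.261), -9), (np.float64(0.255), -6)] sc [(np.float64(0.437), 132), (np.float64(0.435), 126)]
nr [(np.float64(0.39), 120), (np.float64(0.39), 117)] sc [(np.float64(0.072), -15), (np.float64(0.072), -21)]
fl [(np.float64(0.506), 129), (np.float64(0.506), 126)] sc [(np.float64(0.697), 132), (np.float64(0.689), 138)]
fr [(np.float64(0.0), 147), (np.float64(0.0), 144)] sc [(np.float64(0.236), 102), (np.float64(0.231), 99)]
```

View pics/final.png

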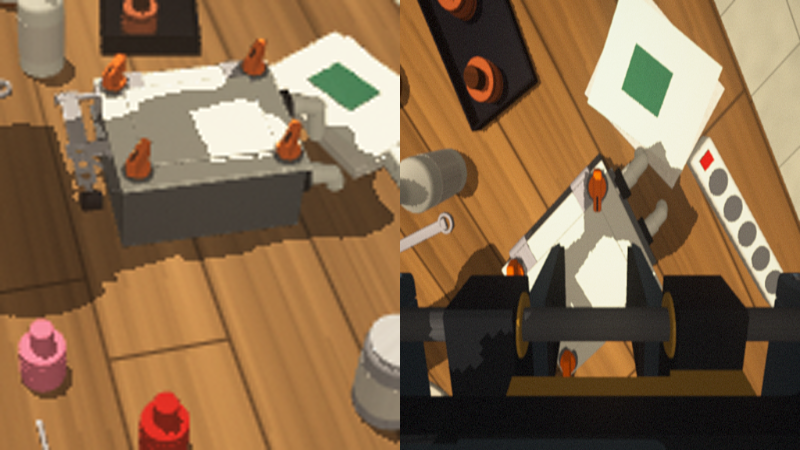

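The side view shows the lid shut, the stay folded alongside it, and all four wings turned alike at (116,72), (257,57), (138,160) and (291,140). I'm handing the job in.

```bash
python3 -c "
from workcell import *
print(sign_off())"
```

```text
the job is handed in; nothing more can be done
None
```

I handed the job in (no verdict came back): lid propped on the end hole, the only fresh cartridge I found stood in the middle compartment, lid shut with the stay folded, and all four knobs turned crosswise to their stops.

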